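# Nip and dry linocut blocks in a pedal press

## Task

Glue up the linocut blocks: lay all of them from the green mat in a row in the press's channel, lino side up and long sides along the channel, slide the red stop along until the row is snug against the fixed end stop with no gaps, and tighten the black knob to lock it. Press the pedal right down to its stop, hold it there for a good second and let it come back up; then loosen the knob fully, slide the red stop all the way back home, and lay all the blocks flat in the plywood tray, lino side up. Some blocks may be absent, and do not disturb the roll of tape and the markers lying about.

Things in the scene. Friction and masses are not known exactly. Their poses are not given: they have to be found in the camera images.
- block_a: Wood block with a blue lino face on top, 66 x 46 x 30 mm (its x, y, z), about 100 g. Origin: centre of its underside; z up through the lino, x along its length. Two or three of blocks a, b, c are present; they start on the green mat, lino up.
- block_b: As block_a, with an orange lino face.
- block_c: As block_a, with a yellow lino face.
- mat: Green cutting mat fixed to the table, 290 x 140 x 3 mm (x, y, z), origin at the centre of its underside. The blocks start on it in a line along its x, long sides roughly along it. It is on one side of the press, the tray on the other, and they may change sides.
- tray: Shallow open plywood drying tray, fixed, 270 x 100 x 14 mm outside (x, y, z), walls and floor 5 mm thick. Origin: centre of its underside; the inner floor is 5 mm above it. Three blocks fit in a line along its x.
- channel (a point): Floor of the press's channel, on its midline, 30 mm above the table. Axes are the press's: y along the channel to the fixed end stop (face at y = +130 mm, 26 mm high), x away from the robot. The channel is 66 mm wide between lips 8 mm high and 8 mm thick, open above. In front, at x = -75 to -95 mm, is the red stop's rail, 12 mm high.
- platen (a joint): Blue platen (115 mm deep, 205 mm long) hinged behind the channel at channel x = +75 mm and driven by the pedal; do not handle it. 0 = standing up and leaning slightly away, top 190 mm above the table; 1.65 = folded flat, 2 to 3 mm above the blocks, reaching forward to channel x = -50 mm.
- stop_face (a point): Centre of the pushing face of the red sliding stop (faces channel +y); same axes as channel. The face plate spans x = -65 to +35 mm across the channel, 10 to 26 mm above its floor. The plate is carried by a red carriage on the rail (52 x 56 mm, top 30 mm above the channel floor, 60 mm above the table).
- stop (a joint): Travel of the red stop along the channel, m: 0 = all the way back home (its face then lies at channel y = -150 mm), grows towards the fixed end stop, at most 0.165. Slides with about 2 N when the knob is loose; starts somewhere between 0 and 0.03. Locked by the knob when tight. It can be moved by gripping the knob.
- knob_grip (a point): On the axis of the black clamp knob on the red carriage, at gripping height (82 mm above the table), 85 mm in front (-x) of the channel's midline, 30 mm behind (-y) the stop's face. The knob is a bar 50 mm long, 16 mm wide, 26 mm tall (66 to 92 mm above the table). This point's x axis lies along the bar and turns with it.
- knob (a joint): Clamp knob, rad: 0 = fully loose, bar across the channel (along the press's x); grows clockwise seen from above to 1.30 = hard against its limit. Bites from about 0.8; turn it right on (1.2 or more), as it eases back by about 0.02 in 5 s. Tight above 1.0, loose below 0.3. Turns with 0.15 to 0.3 N m, else stays put. Starts between 0 and 0.2.
- pedal_pad (a point): Centre of the black rubber pad on the steel pedal in front of the press (towards the robot), on its top face; the pad is 50 x 54 mm and rises towards the robot at 19 degrees when up, about 63 mm above the table when up, 24 mm lower when down. The pedal is hinged 80 mm behind the pad (+x), at press x = -118 mm, y = +90 mm, 30 mm above the table.
- pedal (a joint): Pedal angle, rad: 0 = up (sprung), 0.30 = down on its stop; takes about 7 N on the pad to start and about 10 N at the stop. Springs back when let go.
- tape: Bystander: roll of blue tape lying flat, 90 mm across, 24 mm tall. Leave alone.
- marker_a: Bystander: red-capped marker lying flat, 135 mm long, 18 mm thick. Leave alone.
- marker_b: Bystander: blue-capped marker, as marker_a. Leave alone.
Not all that is in view belongs to the job. What is shaped like the block_c but grey or turquoise is not meant.

How it is judged:
On the way, in this order (a step that is already met when the one before it is completed fails the run):
1. all the blocks present lie flat in the channel in a row, snug between the fixed end stop and the red stop, and the knob is tight (x of block_a in the frame of channel between -0.014 and 0.014 m and z of block_a in the frame of channel between -0.005 and 0.006 m and y of block_a in the frame of channel between -0.12 and 0.105 m and angle between each of block_a, block_b, block_c's own z axis and vertical below 0.1 rad and x of block_b in the frame of channel between -0.014 and 0.014 m and z of block_b in the frame of channel between -0.005 and 0.006 m and y of block_b in the frame of channel between -0.12 and 0.105 m and x of block_c in the frame of channel between -0.014 and 0.014 m and z of block_c in the frame of channel between -0.005 and 0.006 m and y of block_c in the frame of channel between -0.12 and 0.105 m and y of any of block_a, block_b, block_c in the frame of channel above 0.088 m and y of any of block_a, block_b, block_c in the frame of stop_face below 0.042 m and ((distance between block_a and block_b below 0.077 m and distance between block_a and block_c below 0.077 m) or (distance between block_b and block_a below 0.077 m and distance between block_b and block_c below 0.077 m) or (distance between block_c and block_a below 0.077 m and distance between block_c and block_b below 0.077 m)) and value of joint knob above 1 rad), for 0.2 s.
2. the pedal is pressed to its stop and held 0.8 s, with the knob tight and the blocks in the channel (value of joint pedal above 0.275 rad and value of joint knob above 1 rad and x of block_a in the frame of channel between -0.014 and 0.014 m and z of block_a in the frame of channel between -0.005 and 0.006 m and y of block_a in the frame of channel between -0.12 and 0.105 m and angle between each of block_a, block_b, block_c's own z axis and vertical below 0.1 rad and x of block_b in the frame of channel between -0.014 and 0.014 m and z of block_b in the frame of channel between -0.005 and 0.006 m and y of block_b in the frame of channel between -0.12 and 0.105 m and x of block_c in the frame of channel between -0.014 and 0.014 m and z of block_c in the frame of channel between -0.005 and 0.006 m and y of block_c in the frame of channel between -0.12 and 0.105 m), for 0.8 s.
3. the pedal is back up (value of joint pedal below 0.05 rad), for 0.1 s.
4. the knob is loosened (value of joint knob below 0.3 rad), for 0.1 s.
5. the red stop is back home (value of joint stop below 0.015 m), for 0.1 s.
At the end, for the whole second after the job is handed in: Every block present lies flat and still on the floor of the plywood tray, lino up; the pedal is up (below 0.05 rad), the knob loose (below 0.3 rad) and the red stop home (within 15 mm) (x of block_a in the frame of tray between -0.105 and 0.105 m and y of block_a in the frame of tray between -0.03 and 0.03 m and z of block_a in the frame of tray between 0 and 0.01 m and angle between each of block_a, block_b, block_c's own z axis and vertical below 0.1 rad and linear speed of each of block_a, block_b, block_c below 0.03 m/s and x of block_b in the frame of tray between -0.105 and 0.105 m and y of block_b in the frame of tray between -0.03 and 0.03 m and z of block_b in the frame of tray between 0 and 0.01 m and x of block_c in the frame of tray between -0.105 and 0.105 m and y of block_c in the frame of tray between -0.03 and 0.03 m and z of block_c in the frame of tray between 0 and 0.01 m and value of joint pedal below 0.05 rad and value of joint knob below 0.3 rad and value of joint stop below 0.015 m); the robot touches nothing.
It fails at once if a bystander is moved more than 50 mm (distance of any of tape, marker_a, marker_b from where it was at the start of the episode above 0.05 m).
Of block_a, block_b, block_c only 2 to 3 are there at a start; the rules pass over those that are not, and their reading is None.
At some moment in a run one of block_a, block_b, block_c may be knocked a few centimetres aside while the robot is not near it.
It also fails if it takes over 210 s, if anything falls off the work surface, if the arm or the gripper's body presses on something with over 40 N, if the wrist force passes 120 N, or if a joint passes its speed limit or range.

## Robot

A 6-joint arm with a two-finger parallel gripper is mounted at the origin on the work surface. World frame = base frame: x ahead of the robot, y to its left, z up, the work surface at z = 0. Lengths are in m, angles in rad, forces in N, time in s.
With the tool pointing down it reaches from about 0.25 to 0.775 m from the base axis. Payload 4 kg.
Tool frame: the origin (TCP) lies on the centre line of the jaws, within the pads' length; the fingertips stand robot.tips_ahead ahead of it and the grasp point (between the pads) lies 8 mm behind it (robot.tips_ahead is the distance from the TCP to the fingertips, in m); z points along the fingers, y is the line along which they close (so a half turn about z gives the same grasp; the last joint's range is limited). The gripper opens to 94 mm and grips with 3 to 60 N. Pads are 16 mm wide; open, the fingers measure 119 mm over their backs; the gripper's body (75 mm by 177 mm) begins 78 mm behind the grasp point.
Start: joints at [-1.328, 0.087, 1.371, -0, 1.684, -0.103], TCP at [0.186, -0.517, 0.192] pointing down, gripper open.
Joint ranges: [-3.1, 3.1], [-0.76, 2.03], [0.27, 2.55], [-1.08, 4.22], [0.17, 2.65], [-2.57, 2.57]. Speed limits (rad/s): [2.79, 2.79, 3.14, 3.14, 3.14, 3.14].

## Interface

Orientations are given as [roll, pitch, yaw] about the fixed x, y, z axes, in that order (R = Rz(yaw) Ry(pitch) Rx(roll)).
In Python, from bench import robot, snapshot, close_job, spotter gives the robot as it stands. The module is installed in compiled form; this text tells all that it offers.
- The arm moves only by the tool servo_tool, never from a script. Its argument "commands" is one flat list of numbers, 7 for each row, row after row: the shift along the tool's x, y, z in m, then the turn, a rotation vector about the tool's x, y, z in degrees, then the finger opening in m, from 0 to 0.094. In form: [x, y, z, ax, ay, az, grip, x, y, z, ax, ay, az, grip, ...]. A call has 1 to 10 rows; each row is the pose to reach, as a shift and turn from the pose commanded when the call began, along the tool's axes at that moment; what a row does not reach only later rows make up. A row lasts 1/8 s, in which the tool goes at most 62.5 mm and 10.7 degrees, less where a joint would pass 70% of its speed; a pose out of reach is approached as far as the arm can. A call with a gripper value outside its range is refused whole. The fingers move at their own pace and stop on an object; the grip force is fixed at half the most. Time passes only in rows, so rows that repeat a pose let the fingers close. It gives the time, the measured TCP pose, the force, the opening and the grip force at its end, in the units of the state.
- robot.get_obs(): the state, without advancing time (a new reading comes with each control period).
- snapshot(name): name is "scene" or "top" or "wrist"; returns a dict with "img" (480x640x3 uint8, blue, green, red), "camera_matrix" (3x3 intrinsics, pixels), "extrinsics" (4x4, takes a point from camera to world coordinates); the wrist camera has in their place "hand_eye" (4x4, takes a point from camera to tool coordinates, whose origin is the TCP and whose axes are the flange's). Camera axes: x right, y down, z forward; pixel columns grow to the right and rows downward; lengths in m; the calibration is good to about 2 mm. A picture is of the moment at which its call begins: read the wrist's pose just before it. There is no depth.
- close_job(): hands the job in; it is judged then, once.
Trained networks look in a picture, given as the dict that the camera call returned (one of the last four; its "shot" number tells which), for a name from the list of things; names that differ only in an ending like _2 or _b are one class to them, and where a whole thing is asked for, a point or a joint stands for the part that bears it (a point fixed in the world has none). Each returns a list of dicts, best first, with "conf" (0 to 1); they miss things now and then, are a little off and sometimes report something else, mostly with a low value. They report only what shows in the picture. A call takes as long as a camera call. They do not tell look-alikes from the thing itself.
- spotter.trace(name, picture): "region" (480x640 bool, what is visible of it) and "box" ([left, top, width, height] in pixels, round what is visible of it).
The state is a dict: "time": time; "joint_positions": joint angles; "qvel": joint speeds; "joint_torque": joint torques, N m; "tool_pos": TCP position; "ee_rot": TCP orientation; "wrist_force": force on the tool from outside, world axes, zero at the start; "wrist_torque": the same for the moment, N m; "width": finger opening in m; "finger_force": force on a finger pad.
Only numpy, scipy, OpenCV 4.12 (cv2) and the standard library are available. Lean on these libraries where they do the work, as an engineer would, in place of code of your own. Each camera call takes 0.05 s, during which the arm holds its last target. There are 200 camera calls.

## Working session

There is one attempt and no reset: what is moved stays moved. The work goes in short steps, Python scripts to look and compute and a tool call to move; the robot and the scene stay as the last step left them, time stands still between calls to the robot, and variables do not carry over. Pictures are saved under pics/ and viewed, at most 14 in all, crops included, and the job is handed in when it is done.

Besides the shell and the picture viewer there is one more tool, called after "Request:" by a JSON object that holds its "method" and its "body", one argument or row to a line. servo_tool: Moves the arm, as the interface text tells. Its arguments: {"type":"object","properties":{"commands":{"type":"array","items":{"type":"number"}}},"required":["commands"]}

```bash
mkdir -p pics; cat > h.py <<'E'
import numpy as np, cv2
from bench import robot, snapshot, close_job, spotter
from scipy.spatial.transform import Rotation as R
def save(n,f):
    s=snapshot(n); cv2.imwrite(f'pics/{f}.png',s['img']); return s
def ray(s,uv,z,T=None):
    T=s['extrinsics'] if T is None else T
    d=T[:3,:3]@np.linalg.solve(s['camera_matrix'],[uv[0],uv[1],1.]); o=T[:3,3]
    return o+d*(z-o[2])/d[2]
def proj(s,p):
    T=np.linalg.inv(s['extrinsics']); c=T[:3,:3]@np.asarray(p)+T[:3,3]; q=s['camera_matrix']@c; return q[:2]/q[2]
E
python3 - <<'E'
from h import *
o=robot.get_obs(); print(o, robot.tips_ahead)
for n in ('top','scene'):
    s=save(n,n+'0'); print(n,s['extrinsics'].round(3).tolist(),s['camera_matrix'].round(1).tolist())
E
```

```text
{'time': 0.0, 'joint_positions': array([-1.32810653e+00,  8.79554773e-02,  1.37225537e+00, -3.51954322e-06,
        1.68355603e+00, -1.03075428e-01]), 'qvel': array([ 3.37812077e-04, -5.96506615e-05,  6.97806706e-04, -7.09199658e-04,
       -4.34585571e-04, -1.68543745e-03]), 'joint_torque': array([-4.73478376e-04, -3.40185142e+01, -3.02428973e+01,  7.17785326e-02,
        3.29101668e-02, -1.61146631e-04]), 'tool_pos': array([ 0.18627451, -0.51689366,  0.19120336]), 'ee_rot': array([-3.13942961e+00, -2.20233021e-04,  3.45764592e-01]), 'wrist_force': array([-0.4512415 , -0.15316267, -0.07841365]), 'wrist_torque': array([ 0.01762279, -0.0459853 , -0.03293935]), 'finger_force': 0.0, 'width': 0.09393219602427409} 0.011
top [[0.0, -0.997, 0.075, 0.459], [-1.0, 0.0, 0.009, 0.069], [-0.009, -0.075, -0.997, 1.248], [0.0, 0.0, 0.0, 1.0]] [[537.8, 0.0, 313.1], [0.0, 537.8, 241.7], [0.0, 0.0, 1.0]]
scene [[-0.637, 0.586, -0.501, 1.332], [0.771, 0.493, -0.404, 0.72], [0.01, -0.643, -0.765, 1.302], [0.0, 0.0, 0.0, 1.0]] [[594.7, 0.0, 322.0], [0.0, 594.7, 236.6], [0.0, 0.0, 1.0]]
```

View pics/top0.png

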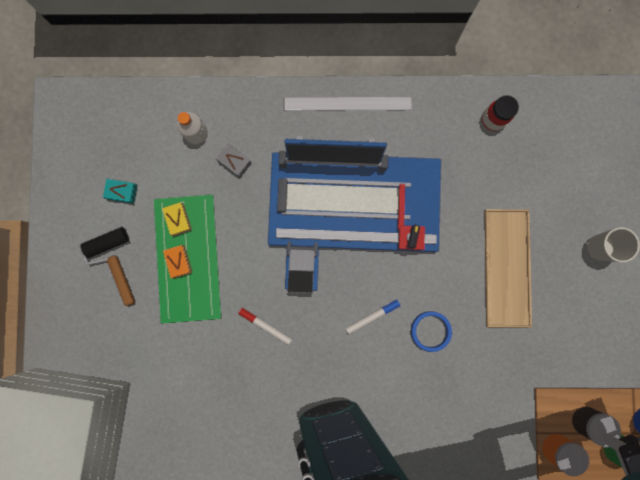

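View pics/scene0.png

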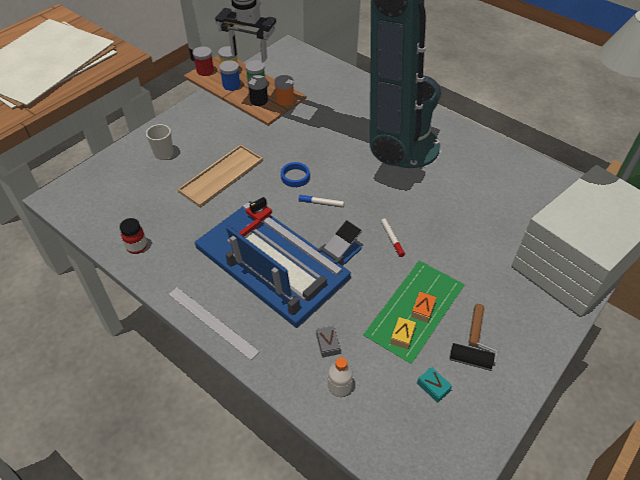

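```bash
python3 - <<'E'
from h import *
im=cv2.imread('pics/top0.png')[130:300,262:447]
cv2.imwrite('pics/crop0.png',cv2.resize(im,None,fx=3.5,fy=3.5,interpolation=cv2.INTER_CUBIC))
s=snapshot('top')
hsv=cv2.cvtColor(s['img'],cv2.COLOR_BGR2HSV)
for n in ('block_b','tray','mat','knob','pedal_pad','stop','platen','tape','marker_a'):
    for d in spotter.trace(n,s)[:4]:
        c=max(cv2.findContours(d['region'].astype(np.uint8),0,1)[0],key=cv2.contourArea)
        r=cv2.minAreaRect(c); col=hsv[d['region']].mean(0).astype(int)
        z={'block_b':.033,'tray':.014,'mat':.003,'knob':.09,'pedal_pad':.06}.get(n,.0)
        b=cv2.boxPoints(r); w=np.array([ray(s,p,z)[:2] for p in b])
        print(n,round(d['conf'],2),d['box'],'c',ray(s,r[0],z).round(4),col,'corners',w.round(3).tolist())
E
```

```text
block_b 0.81 [101.7, 178.6, 36.7, 22.4] c [0.6682 0.521  0.033 ] [ 83 150 114] corners [[0.65, 0.562], [0.699, 0.554], [0.686, 0.48], [0.637, 0.488]]
block_b 0.8 [219.2, 144.9, 33.2, 31.5] c [0.7369 0.2614 0.033 ] [ 12  17 107] corners [[0.739, 0.305], [0.779, 0.275], [0.735, 0.218], [0.695, 0.248]]
block_b 0.78 [164.3, 247.3, 26.4, 30.5] c [0.5061 0.387  0.033 ] [ 15 182 169] corners [[0.531, 0.422], [0.546, 0.372], [0.481, 0.352], [0.467, 0.402]]
block_b 0.66 [161.5, 201.8, 31.7, 33.5] c [0.6025 0.3897 0.033 ] [ 24 171 168] corners [[0.627, 0.425], [0.643, 0.377], [0.578, 0.354], [0.562, 0.402]]
tray 0.71 [485.9, 211.6, 43.4, 114.7] c [ 0.4919 -0.3654  0.014 ] [ 16  94 168] corners [[0.627, -0.315], [0.628, -0.419], [0.36, -0.415], [0.358, -0.312]]
mat 0.59 [153.8, 192.0, 66.2, 131.9] c [0.5137 0.3731 0.003 ] [ 66 141 135] corners [[0.656, 0.456], [0.665, 0.314], [0.374, 0.292], [0.365, 0.431]]
knob 0.59 [406.3, 226.2, 16.2, 18.4] c [ 0.5592 -0.1366  0.09  ] [125  51  73] corners [[0.538, -0.121], [0.585, -0.131], [0.581, -0.152], [0.534, -0.142]]
pedal_pad 0.81 [290.5, 244.5, 24.2
[... 498 characters left out ...]
42] corners [[0.349, -0.129], [0.409, -0.19], [0.345, -0.255], [0.285, -0.193]]
marker_a 0.79 [348.3, 302.5, 54.3, 30.6] c [ 0.38   -0.0582  0.    ] [ 46  60 161] corners [[0.355, 0.006], [0.421, -0.114], [0.405, -0.122], [0.339, -0.003]]
marker_a 0.73 [484.2, 211.2, 46.8, 115.1] c [ 0.4912 -0.3703  0.    ] [ 16  94 168] corners [[0.628, -0.319], [0.63, -0.425], [0.356, -0.42], [0.355, -0.317]]
marker_a 0.73 [289.6, 244.7, 24.0, 48.1] c [0.4888 0.1089 0.    ] [93 16 90] corners [[0.434, 0.142], [0.547, 0.137], [0.544, 0.076], [0.431, 0.081]]
marker_a 0.71 [239.3, 304.8, 54.1, 42.0] c [0.3589 0.191  0.    ] [ 12  61 159] corners [[0.387, 0.254], [0.404, 0.243], [0.331, 0.128], [0.314, 0.139]]
```

View pics/crop0.png

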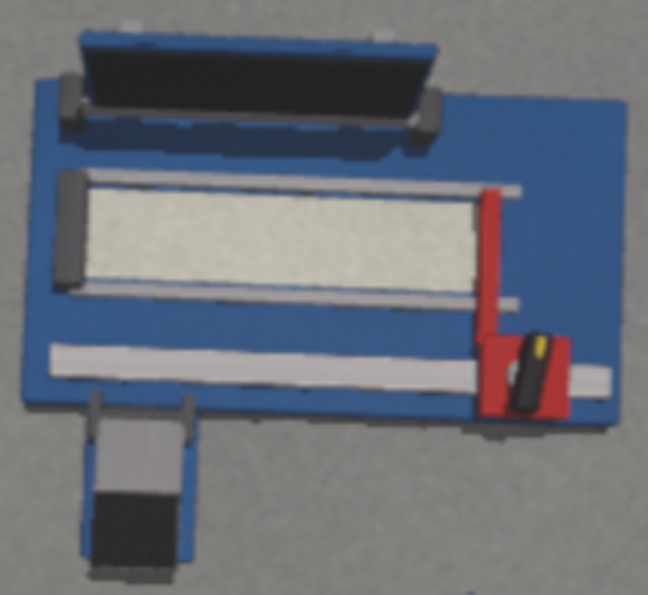

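```bash
cat >> h.py <<'E'
def Rt(yaw,tilt=0):  # tool down with yaw (world), then tilt about world axis direction (press y)
    return R.from_euler('z',yaw)*R.from_euler('x',np.pi)
def delta(p,Rtarget=None):
    o=robot.get_obs(); R0=R.from_euler('xyz',o['ee_rot'])
    d=R0.inv().apply(np.asarray(p)-o['tool_pos'])
    rv=(R0.inv()*Rtarget).as_rotvec(degrees=True) if Rtarget is not None else np.zeros(3)
    print('d',d.round(4),'rv',rv.round(2)); return d,rv
def wpose():
    o=robot.get_obs(); T=np.eye(4); T[:3,:3]=R.from_euler('xyz',o['ee_rot']).as_matrix(); T[:3,3]=o['tool_pos']; return T
def wsnap(f):
    T=wpose(); s=save('wrist',f) if f else snapshot('wrist'); s['extrinsics']=T@s['hand_eye']; return s
E
python3 - <<'E'
from h import *
s=wsnap('w0'); print(s['hand_eye'].round(3).tolist(),s['camera_matrix'].round(1).tolist())
delta([.42,.0,.38],Rt(np.pi-.038))
E
```

```text
[[-0.001, -0.961, -0.275, 0.081], [1.0, -0.001, 0.0, 0.0], [-0.0, -0.275, 0.961, -0.192], [0.0, 0.0, 0.0, 1.0]] [[388.0, 0.0, 321.3], [0.0, 388.0, 242.7], [0.0, 0.0, 1.0]]
d [ 0.3951 -0.4076 -0.1876] rv [-0.0000e+00  1.0000e-02 -1.5801e+02]
```

Request:
{"method": "servo_tool", "body": {
  "commands": [0.05,-0.05,-0.06,0,0,-20,0.094,0.1,-0.1,-0.06,0,0,-40,0.094,0.15,-0.15,-0.06,0,0,-60,0.094,0.2,-0.2,-0.06,0,0,-80,0.094,0.25,-0.25,-0.06,0,0,-100,0.094,0.3,-0.3,-0.06,0,0,-120,0.094,0.35,-0.35,-0.06,0,0,-140,0.094,0.395,-0.4,-0.06,0,0,-158,0.094,0.395,-0.4,-0.06,0,0,-158,0.094,0.395,-0.4,-0.06,0,0,-158,0.094]
}}

```text
time: 1.9
tool_pos: [0.423, -0.0039, 0.2524]
ee_rot: [3.141, -0.0, 2.233]
wrist_force: [0.1, -0.3, -0.2]
width: 0.094
finger_force: 0.0
```

Request:
{"method": "servo_tool", "body": {
  "commands": [0,0,0,0,0,-40,0.094,0,0,0,0,0,-40,0.094,0,0,0,0,0,-40,0.094,0,0,0,0,0,-40,0.094]
}}

```text
time: 2.4
tool_pos: [0.4225, -0.0072, 0.2525]
ee_rot: [-3.142, 0.0, 2.924]
wrist_force: [0.5, 0.0, -0.4]
width: 0.0943
finger_force: 0.0
```

Request:
{"method": "servo_tool", "body": {
  "commands": [0,0,0,0,0,-10.3,0.094,0,0,0,0,0,-10.3,0.094,0,0,0,0,0,-10.3,0.094]
}}

```text
time: 2.78
tool_pos: [0.4224, -0.0073, 0.2524]
ee_rot: [-3.141, 0.0, 3.096]
wrist_force: [-0.2, 0.3, -0.2]
width: 0.0942
finger_force: 0.0
```

```bash
python3 - <<'E'
from h import *
import pickle
s=wsnap('w1'); pickle.dump(s,open('w1.pkl','wb')); print(robot.get_obs()['ee_rot'])
E
```

```text
[-3.14147646e+00  1.80615497e-04  3.09668545e+00]
```

View pics/w1.png

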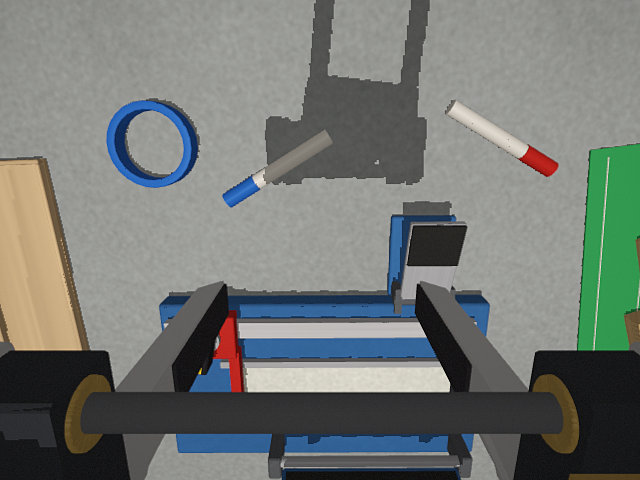

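Request:
{"method": "servo_tool", "body": {
  "commands": [-0.05,0,-0.05,0,0,0,0.094,-0.1,0,-0.06,0,0,0,0.094,-0.15,0,-0.06,0,0,0,0.094,-0.2,0,-0.06,0,0,0,0.094,-0.25,0,-0.06,0,0,0,0.094,-0.27,0,-0.06,0,0,0,0.094,-0.27,0,-0.06,0,0,0,0.094,-0.27,0,-0.06,0,0,0,0.094]
}}

```text
time: 3.82
tool_pos: [0.6917, -0.0188, 0.3127]
ee_rot: [-3.141, -0.0, 3.098]
wrist_force: [0.3, 0.4, 0.2]
width: 0.0943
finger_force: 0.0
```

```bash
python3 - <<'E'
from h import *
import pickle
s=wsnap('w2'); pickle.dump(s,open('w2.pkl','wb')); print(robot.get_obs()['ee_rot'])
E
```

```text
[-3.14142724e+00  8.75751273e-04  3.09825984e+00]
```

View pics/w2.png

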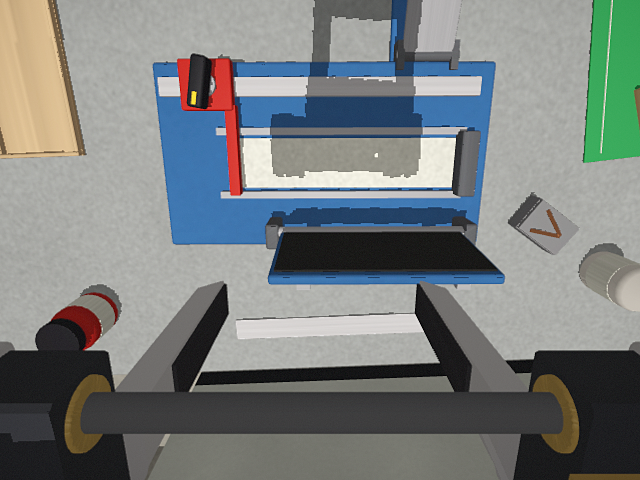

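```bash
python3 - <<'E'
from h import *
import pickle
s=pickle.load(open('w2.pkl','rb'))
im=s['img'].astype(int); print(s['extrinsics'][:3,3])
def cols(c,r0,r1): print('col',c,[(r,*im[r,c]) for r in range(r0,r1)])
for c in (260,440): 
  g=im[120:205,c].sum(1); d=np.diff(g); print(c,[(120+i,d[i]) for i in np.argsort(-abs(d))[:14]])
for r in (150,180):
  g=im[r,215:490].sum(1); d=np.diff(g); print(r,[(215+i,d[i]) for i in np.argsort(-abs(d))[:10]])
for c in (300,460):
  g=im[60:110,c].sum(1); d=np.diff(g); print(c,[(60+i,d[i]) for i in np.argsort(-abs(d))[:10]])
hsv=cv2.cvtColor(s['img'],cv2.COLOR_BGR2HSV)
red=((hsv[...,0]<8)|(hsv[...,0]>172))&(hsv[...,1]>150)
red[:, 300:]=0; red[220:]=0
for r in (50,56,60,70,80,90,100,105,108,112,120,150,180,190,195): 
  q=np.where(red[r])[0]; print(r,q[:1],q[-1:])
y=(abs(hsv[...,0]-27)<6)&(hsv[...,1]>150); y[110:]=0; print('yellow',np.argwhere(y).mean(0)[::-1])
k=(im.sum(2)<130)&(np.indices(y.shape)[1]<215)&(np.indices(y.shape)[1]>175)&(np.indices(y.shape)[0]<115)
c=max(cv2.findContours(((k|y)*1).astype(np.uint8),0,1)[0],key=cv2.contourArea); print(cv2.minAreaRect(c),cv2.boundingRect(c))
E
```

```text
[ 0.61216696 -0.01519101  0.50421135]
260 [(np.int64(137), np.int64(332)), (np.int64(127), np.int64(324)), (np.int64(191), np.int64(279)), (np.int64(187), np.int64(-180)), (np.int64(134), np.int64(-167)), (np.int64(186), np.int64(-161)), (np.int64(197), np.int64(-149)), (np.int64(190), np.int64(132)), (np.int64(189), np.int64(-130)), (np.int64(198), np.int64(-126)), (np.int64(138), np.int64(93)), (np.int64(135), np.int64(-68)), (np.int64(126), np.int64(-67)), (np.int64(136), np.int64(-50))]
440 [(np.int64(126), np.int64(326)), (np.int64(190), np.int64(305)), (np.int64(137), np.int64(289)), (np.int64(186), np.int64(-240)), (np.int64(125), np.int64(-196)), (np.int64(197), np.int64(-159)), (np.int64(187), np.int64(-146)), (np.int64(188), np.int64(-139)), (np.int64(133), np.int64(-131)), (np.int64(134), np.int64(-111)), (np.int64(136), np.int64(109)), (np.int64(127), np.int64(74)), (np.int64(191), np.int64(69)), (np.int64(198), np.int64(-49))]
150 [(np.int64(454), np.int64(-645)), (np.int64(270), np.int64(-325)), (np.int64(242), np.int64(217)), (np.int64(420), np.int64(214)), (np.int64(2
[... 808 characters left out ...]
, np.int64(-19))]
460 [(np.int64(75), np.int64(299)), (np.int64(94), np.int64(-247)), (np.int64(60), np.int64(-215)), (np.int64(74), np.int64(-192)), (np.int64(76), np.int64(169)), (np.int64(95), np.int64(-87)), (np.int64(61), np.int64(-68)), (np.int64(62), np.int64(36)), (np.int64(63), np.int64(36)), (np.int64(93), np.int64(33))]
50 [] []
56 [] []
60 [177] [230]
70 [178] [232]
80 [179] [232]
90 [180] [233]
100 [181] [234]
105 [182] [235]
108 [182] [237]
112 [225] [237]
120 [226] [238]
150 [228] [239]
180 [230] [241]
190 [230] [242]
195 [] []
yellow [192.69230769  98.15384615]
((199.2205810546875, 81.13235473632812), (21.78180503845215, 53.3040657043457), 4.398705959320068) (187, 54, 25, 55)
```

```bash
cat > fit.py <<'E'
from h import *
import pickle
s=pickle.load(open('w2.pkl','rb'))
pts=[((260,127.3),'x',-.041,.038),((440,126.2),'x',-.041,.038),((260,198.3),'x',.041,.038),((440,197.4),'x',.041,.038),
((260,134.5),'x',-.033,.038),((440,133.8),'x',-.033,.038),((260,190.9),'x',.033,.038),((440,190.3),'x',.033,.038),
((454.5,150),'y',.13,.03),((452.0,180),'y',.13,.03)]
from scipy.optimize import least_squares
def loc(q,uv,z):
    w=ray(s,uv,z); c,n=np.cos(q[2]),np.sin(q[2]); d=w[:2]-q[:2]; return np.array([c*d[0]+n*d[1],-n*d[0]+c*d[1]])
f=lambda q:[loc(q,u,z)[0 if a=='x' else 1]-v for u,a,v,z in pts]
q=least_squares(f,[.62,.02,-.04]).x
print(q, (np.array(f(q))*1e3).round(2))
for n,u,z in [('rail near',(300,75.5),.042),('rail far',(300,95.5),.042),('red face',(241.5,180),.04),('red face2',(239.5,150),.04),('carr L',(180.,85),.06),('carr R',(233,85),.06),('carr T',(205,57),.06),('carr B',(205,109),.06),('knob',(199.2,81.1),.09),('yel',(192.7,98.15),.092),('base near',(300,61),.012),('platen top near',(270,277),.185),('platen top near R',(503,277),.185),('platen bot',(283,233),.075),('platen bot R',(462,233),.075)]:
    print(n,loc(q,u,z).round(4))
np.save('press.npy',q)
E
python3 fit.py
```

```text
[ 0.64975623  0.01185429 -0.03957515] [ 0.06 -0.22  0.43  0.31  0.05  0.21 -0.55 -0.29 -0.09  0.09]
rail near [-0.0955 -0.0517]
rail far [-0.0748 -0.0521]
red face [ 0.0191 -0.1237]
red face2 [-0.0157 -0.1239]
carr L [-0.0844 -0.179 ]
carr R [-0.0841 -0.1225]
carr T [-0.1115 -0.1499]
carr B [-0.06   -0.1545]
knob [-0.0846 -0.1494]
yel [-0.0686 -0.1568]
base near [-0.1149 -0.0529]
platen top near [ 0.0865 -0.0741]
platen top near R [0.0875 0.1306]
platen bot [ 0.0753 -0.0728]
platen bot R [0.0762 0.1318]
```

```bash
python3 - <<'E'
from h import *
delta([.55,.31,.26],Rt(1.87))
E
```

```text
d [0.1557 0.3223 0.0532] rv [2.000e-02 5.000e-02 7.037e+01]
```

Request:
{"method": "servo_tool", "body": {
  "commands": [0.025,0.05,0,0,0,10,0.094,0.05,0.1,0,0,0,20,0.094,0.075,0.15,0.02,0,0,30,0.094,0.1,0.2,0.05,0,0,40,0.094,0.125,0.25,0.05,0,0,50,0.094,0.15,0.3,0.05,0,0,60,0.094,0.155,0.32,0.05,0,0,70,0.094,0.155,0.32,0.05,0,0,70,0.094,0.155,0.32,0.05,0,0,70,0.094]
}}

```text
time: 5.0
tool_pos: [0.551, 0.3064, 0.2631]
ee_rot: [3.141, 0.001, 1.878]
wrist_force: [1.4, 1.0, -0.7]
width: 0.0938
finger_force: 0.0
```

```bash
cat >> h.py <<'E'
COL={'b':(4,20),'c':(21,34)}
def blocks(s,ztop,roi=None):
    hsv=cv2.cvtColor(s['img'],cv2.COLOR_BGR2HSV); out={}
    for k,(a,b) in COL.items():
        m=((hsv[...,0]>=a)&(hsv[...,0]<=b)&(hsv[...,1]>190)&(hsv[...,2]>90)).astype(np.uint8)
        m=cv2.morphologyEx(m,cv2.MORPH_CLOSE,np.ones((7,7)))
        cs=[c for c in cv2.findContours(m,0,1)[0] if cv2.contourArea(c)>150]
        for c in cs:
            w=np.array([ray(s,p[0],ztop)[:2] for p in c],np.float32)
            (cx,cy),(l1,l2),ang=cv2.minAreaRect(w*1000)
            if l1<l2: ang+=90; l1,l2=l2,l1
            ang=(ang+90)%180-90
            if 35<l1<110: print(k,'centre',round(cx/1e3,4),round(cy/1e3,4),'size',round(l1),round(l2),'ang',round(ang,1),'px',c[:,0].mean(0).round())
E
python3 - <<'E'
from h import *
s=wsnap('w3'); blocks(s,.033); print(robot.get_obs()['tool_pos'])
E
```

```text
b centre 0.8773 0.3532 size 45 31 ang -8.0 px [605. 254.]
b centre 0.507 0.3921 size 64 43 ang 17.6 px [304. 116.]
c centre 0.6092 0.3973 size 53 43 ang 17.6 px [397. 144.]
[0.55128642 0.30613993 0.26289995]
```

View pics/w3.png

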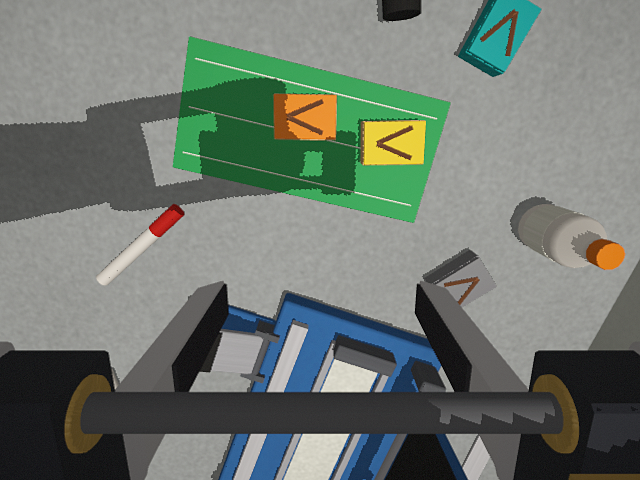

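```bash
python3 - <<'E'
from h import *
s=wsnap(None); print(ray(s,(394,143),.033),ray(s,(306,116.5),.033))
delta([.507,.392,.019],Rt(1.878))
E
```

```text
[0.60492054 0.39469315 0.033     ] [0.5088825  0.39220102 0.033     ]
d [ 0.0954 -0.0167  0.2437] rv [ 0.03  0.02 -0.08]
```

Request:
{"method": "servo_tool", "body": {
  "commands": [0.05,-0.008,0.03,0,0,0,0.086,0.095,-0.017,0.07,0,0,0,0.086,0.095,-0.017,0.13,0,0,0,0.086,0.095,-0.017,0.19,0,0,0,0.086,0.095,-0.017,0.23,0,0,0,0.086,0.095,-0.017,0.244,0,0,0,0.086,0.095,-0.017,0.244,0,0,0,0.086,0.095,-0.017,0.244,0,0,0,0.05,0.095,-0.017,0.244,0,0,0,0.05,0.095,-0.017,0.244,0,0,0,0.05]
}}

```text
time: 6.35
tool_pos: [0.5062, 0.3933, 0.0202]
ee_rot: [3.141, -0.001, 1.877]
wrist_force: [-2.3, -0.4, 5.8]
width: 0.0594
finger_force: 2.7
```

Request:
{"method": "servo_tool", "body": {
  "commands": [0,0,0,0,0,0,0.05,0,0,0,0,0,0,0.05]
}}

```text
time: 6.6
tool_pos: [0.5062, 0.3935, 0.0202]
ee_rot: [3.141, -0.001, 1.877]
wrist_force: [-2.4, -0.2, 6.3]
width: 0.0505
finger_force: 3.1
```

```bash
python3 - <<'E'
from h import *
s=wsnap('w4'); blocks(s,.033); print(robot.get_obs())
E
```

```text
b centre 0.5066 0.393 size 63 44 ang 16.8 px [320. 296.]
c centre 0.6016 0.3997 size 64 38 ang 17.5 px [503. 331.]
{'time': 6.65, 'joint_positions': array([5.72090422e-01, 3.73403396e-01, 1.37355977e+00, 4.36640289e-04,
       1.39348158e+00, 2.65506339e-01]), 'qvel': array([-0.00070531, -0.00149686,  0.00113357, -0.00070945,  0.00090663,
       -0.00049671]), 'joint_torque': array([-6.09279536e-01, -4.05101717e+01, -2.69890076e+01, -1.89631940e-01,
       -1.04332097e+00, -3.44485481e-03]), 'tool_pos': array([0.50620815, 0.39346354, 0.02019033]), 'ee_rot': array([ 3.14059778e+00, -7.16023480e-04,  1.87730400e+00]), 'wrist_force': array([-3.56598902, -1.17585985,  5.57576856]), 'wrist_torque': array([-0.20778992,  0.5294046 ,  0.00327608]), 'finger_force': 2.9921616636420367, 'width': 0.0504309099292938}
```

View pics/w4.png

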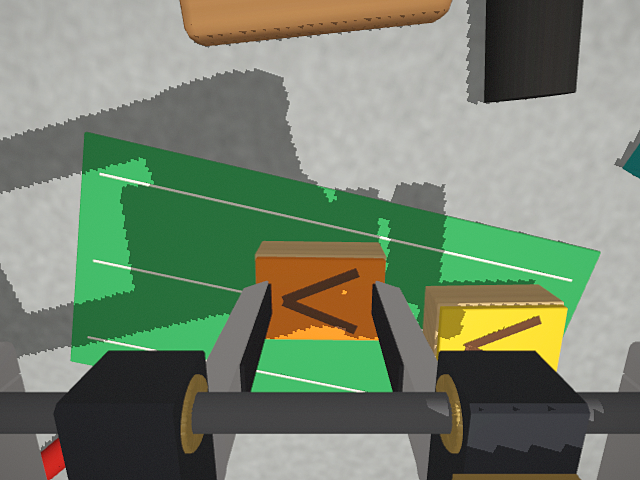

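```bash
python3 - <<'E'
from h import *
s=wsnap(None); T=np.linalg.inv(s['hand_eye'])
for p in [(0,-.025,.011),(0,.025,.011),(0.008,-.025,.011),(.008,-.025,-.02),(.008,-.0375,.011),(-.008,-.025,-.02),(0.008,-.025,-.05)]:
    c=T[:3,:3]@np.array(p)+T[:3,3]; q=s['camera_matrix']@c; print(p,(q[:2]/q[2]).round(1))
E
```

```text
(0, -0.025, 0.011) [274.9 280.8]
(0, 0.025, 0.011) [364.4 280.7]
(0.008, -0.025, 0.011) [274.4 267.3]
(0.008, -0.025, -0.02) [266.9 289.2]
(0.008, -0.0375, 0.011) [251.8 267.3]
(-0.008, -0.025, -0.02) [268.2 319.7]
(0.008, -0.025, -0.05) [256.9 318.4]
```

Request:
{"method": "servo_tool", "body": {
  "commands": [0,0,-0.004,0,0,0,0.05,0,0,-0.004,0,0,0,0.05]
}}

```text
time: 6.95
tool_pos: [0.5067, 0.3932, 0.0227]
ee_rot: [3.14, -0.0, 1.877]
wrist_force: [1.2, -0.2, 0.7]
width: 0.0504
finger_force: 0.0
```

Request:
{"method": "servo_tool", "body": {
  "commands": [0,0,-0.02,0,0,0,0.09,0,0,-0.02,0,0,0,0.09,0,0,-0.02,0,0,0,0.09,0,0,-0.02,0,0,0,0.09]
}}

```text
time: 7.45
tool_pos: [0.506, 0.3928, 0.0419]
ee_rot: [-3.141, 0.0, 1.877]
wrist_force: [0.1, -0.5, -0.4]
width: 0.0866
finger_force: 0.0
```

Request:
{"method": "servo_tool", "body": {
  "commands": [0,0,0.02,0,0,0,0.09,0,0,0.023,0,0,0,0.09,0,0,0.023,0,0,0,0.09]
}}

```text
time: 7.82
tool_pos: [0.5055, 0.3924, 0.0178]
ee_rot: [-3.139, 0.001, 1.877]
wrist_force: [0.4, -0.5, -0.5]
width: 0.0901
finger_force: 0.0
```

Request:
{"method": "servo_tool", "body": {
  "commands": [0,0,0.005,0,0,0,0.09,0,0,0.005,0,0,0,0.09]
}}

```text
time: 8.07
tool_pos: [0.5061, 0.3929, 0.0141]
ee_rot: [-3.141, 0.0, 1.877]
wrist_force: [-0.1, -0.9, 0.0]
width: 0.0896
finger_force: 0.0
```

Request:
{"method": "servo_tool", "body": {
  "commands": [0,0,0.004,0,0,0,0.09,0,0,0.004,0,0,0,0.09]
}}

```text
time: 8.32
tool_pos: [0.506, 0.3928, 0.01]
ee_rot: [-3.141, 0.0, 1.877]
wrist_force: [-0.5, -0.4, 0.9]
width: 0.0897
finger_force: 0.0
```

Request:
{"method": "servo_tool", "body": {
  "commands": [0,0,0.004,0,0,0,0.09,0,0,0.004,0,0,0,0.09]
}}

```text
time: 8.57
tool_pos: [0.5059, 0.3928, 0.0059]
ee_rot: [-3.141, 0.0, 1.877]
wrist_force: [-0.2, 0.8, -0.4]
width: 0.09
finger_force: 0.0
```

Request:
{"method": "servo_tool", "body": {
  "commands": [0,0,0.004,0,0,0,0.09,0,0,0.004,0,0,0,0.09]
}}

```text
time: 8.82
tool_pos: [0.5059, 0.3928, 0.0018]
ee_rot: [-3.141, 0.0, 1.877]
wrist_force: [1.2, 0.1, -0.1]
width: 0.09
finger_force: 0.0
```

Request:
{"method": "servo_tool", "body": {
  "commands": [0,0,0,0,0,0,0.05,0,0,0,0,0,0,0.05,0,0,0,0,0,0,0.05,0,0,0,0,0,0,0.05]
}}

```text
time: 9.32
tool_pos: [0.5062, 0.393, 0.0025]
ee_rot: [3.142, 0.0, 1.877]
wrist_force: [0.0, -0.4, 0.7]
width: 0.0657
finger_force: 30.0
```

```bash
cat >> h.py <<'E'
def pw(x,y,z):
    q=np.load('press.npy'); c,n=np.cos(q[2]),np.sin(q[2]); return np.array([q[0]+c*x-n*y,q[1]+n*x+c*y,z])
PY=np.pi-.0396
E
python3 - <<'E'
from h import *
t=pw(-.006,.072,.0305); print(t)
delta(t+[0,0,.11],Rt(PY))
E
```

```text
[0.64660959 0.0840353  0.0305    ]
d [-0.3369  0.0407 -0.138 ] rv [-0.000e+00  1.000e-02 -7.019e+01]
```

Request:
{"method": "servo_tool", "body": {
  "commands": [0,0,-0.05,0,0,0,0.05,0,0,-0.1,0,0,0,0.05,-0.04,0.005,-0.138,0,0,-10,0.05,-0.09,0.01,-0.138,0,0,-20,0.05,-0.14,0.017,-0.138,0,0,-30,0.05,-0.19,0.023,-0.138,0,0,-40,0.05,-0.24,0.029,-0.138,0,0,-50,0.05,-0.29,0.035,-0.138,0,0,-60,0.05,-0.337,0.041,-0.138,0,0,-70.2,0.05,-0.337,0.041,-0.138,0,0,-70.2,0.05]
}}

```text
time: 10.58
tool_pos: [0.6477, 0.0803, 0.1393]
ee_rot: [-3.14, -0.001, 3.097]
wrist_force: [-0.1, 1.4, -1.4]
width: 0.0656
finger_force: 30.0
```

Request:
{"method": "servo_tool", "body": {
  "commands": [0,0,0,0,0,0,0.05,0,0,0,0,0,0,0.05]
}}

```text
time: 10.82
tool_pos: [0.6464, 0.0853, 0.1403]
ee_rot: [3.141, -0.0, 3.103]
wrist_force: [0.1, -0.1, -1.5]
width: 0.0662
finger_force: 30.0
```

```bash
python3 - <<'E'
from h import *
delta(pw(-.006,.072,.0305),Rt(PY)); print(robot.get_obs()['width'])
E
```

```text
d [-0.0003 -0.0013  0.1098] rv [ 0.01 -0.02  0.08]
0.06615467759189562
```

Request:
{"method": "servo_tool", "body": {
  "commands": [0,0,0.05,0,0,0,0.05,0,0,0.09,0,0,0,0.05,0,0,0.105,0,0,0,0.05,0,0,0.11,0,0,0,0.05,0,0,0.11,0,0,0,0.05]
}}

```text
time: 11.45
tool_pos: [0.648, 0.0844, 0.0321]
ee_rot: [3.141, 0.003, 3.103]
wrist_force: [0.6, -0.2, -1.4]
width: 0.0656
finger_force: 30.0
```

Request:
{"method": "servo_tool", "body": {
  "commands": [0,0,0,0,0,0,0.075,0,0,0,0,0,0,0.075,0,0,0,0,0,0,0.075,0,0,-0.04,0,0,0,0.075,0,0,-0.1,0,0,0,0.075,0,0,-0.14,0,0,0,0.086,0,0,-0.14,0,0,0,0.086]
}}

```text
time: 12.32
tool_pos: [0.6495, 0.0841, 0.1763]
ee_rot: [3.141, 0.011, 3.102]
wrist_force: [2.0, 1.5, -0.9]
width: 0.0858
finger_force: 0.0
```

```bash
python3 - <<'E'
from h import *
s=snapshot('top'); cv2.imwrite('pics/t1.png',s['img']); blocks(s,.033); blocks(s,.06)
delta([.604,.3955,.06],Rt(1.877))
E
```

```text
d [0.0567 0.3095 0.1125] rv [ 0.18  0.22 70.19]
```

```bash
python3 - <<'E'
from h import *
delta([.57,.31,.22],Rt(1.877))
E
```

```text
d [ 0.0866  0.2228 -0.0477] rv [ 0.18  0.22 70.19]
```

Request:
{"method": "servo_tool", "body": {
  "commands": [0.01,0.035,-0.045,0,0,10,0.086,0.025,0.07,-0.045,0,0,20,0.086,0.04,0.1,-0.045,0,0,30,0.086,0.05,0.14,-0.045,0,0,40,0.086,0.065,0.17,-0.045,0,0,50,0.086,0.08,0.2,-0.045,0,0,60,0.086,0.087,0.223,-0.045,0,0,70.2,0.086,0.087,0.223,-0.045,0,0,70.2,0.086,0.087,0.223,-0.045,0,0,70.2,0.086]
}}

```text
time: 13.5
tool_pos: [0.5686, 0.3092, 0.2136]
ee_rot: [-3.139, 0.001, 1.879]
wrist_force: [0.5, -1.0, 0.1]
width: 0.0859
finger_force: 0.0
```

```bash
python3 - <<'E'
from h import *
t=snapshot('top'); cv2.imwrite('pics/t2.png',t['img'])
s=wsnap('w5')
im=np.vstack([s['img'][:260],t['img'][120:320]]); cv2.imwrite('pics/m5.png',im)
hsv=cv2.cvtColor(s['img'],cv2.COLOR_BGR2HSV)
m=((hsv[...,0]>=19)&(hsv[...,0]<=36)&(hsv[...,1]>150)).astype(np.uint8); m[:, :50]=0
m=cv2.morphologyEx(m,cv2.MORPH_CLOSE,np.ones((9,9)))
for c in cv2.findContours(m,0,1)[0]:
    if cv2.contourArea(c)>800: print(cv2.boundingRect(c), cv2.minAreaRect((np.array([ray(s,p[0],.033)[:2] for p in c])*1000).astype(np.float32)))
E
```

```text
(515, 375, 43, 78) ((875.2926025390625, 163.11099243164062), (39.84459686279297, 113.92182922363281), 33.73948669433594)
(86, 375, 43, 78) ((403.5899353027344, 13.188800811767578), (39.860443115234375, 113.95993041992188), 1.1910011768341064)
(351, 116, 70, 50) ((604.5018310546875, 395.5500793457031), (63.648956298828125, 43.77964401245117), 18.646291732788086)
```

View pics/m5.png

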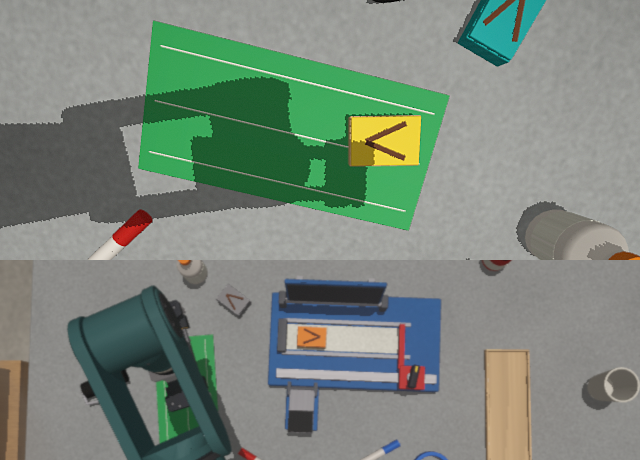

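```bash
python3 - <<'E'
from h import *
delta([.6045,.3955,.002],Rt(np.pi/2+.316))
E
```

```text
d [0.072  0.0602 0.2124] rv [-0.08  0.04 -0.56]
```

Request:
{"method": "servo_tool", "body": {
  "commands": [0.04,0.033,0.03,0,0,0,0.086,0.072,0.06,0.07,0,0,-0.5,0.086,0.072,0.06,0.13,0,0,-0.5,0.086,0.072,0.06,0.18,0,0,-0.5,0.086,0.072,0.06,0.205,0,0,-0.5,0.086,0.072,0.06,0.212,0,0,-0.5,0.086,0.072,0.06,0.212,0,0,-0.5,0.086,0.072,0.06,0.212,0,0,-0.5,0.05,0.072,0.06,0.212,0,0,-0.5,0.05,0.072,0.06,0.212,0,0,-0.5,0.05]
}}

```text
time: 14.85
tool_pos: [0.6046, 0.3973, 0.0052]
ee_rot: [3.14, -0.0, 1.886]
wrist_force: [-2.0, -1.4, 5.1]
width: 0.066
finger_force: 30.0
```

Request:
{"method": "servo_tool", "body": {
  "commands": [0,0,0,0,0,0,0.05,0,0,-0.04,0,0,0,0.05,0,0,-0.09,0,0,0,0.05,0,0,-0.14,0,0,0,0.05,0,0,-0.14,0,0,0,0.05]
}}

```text
time: 15.48
tool_pos: [0.6071, 0.3986, 0.1501]
ee_rot: [3.129, -0.002, 1.886]
wrist_force: [-0.7, 0.2, -1.6]
width: 0.0657
finger_force: 30.0
```

```bash
python3 - <<'E'
from h import *
delta(pw(-.006,-.025,.14),Rt(PY))
E
```

```text
d [-0.4023 -0.0936  0.0081] rv [  0.68   0.32 -69.68]
```

Request:
{"method": "servo_tool", "body": {
  "commands": [-0.05,-0.012,0,0,0,-9,0.05,-0.1,-0.024,0,0,0,-18,0.05,-0.15,-0.036,0,0,0,-27,0.05,-0.2,-0.047,0,0,0,-36,0.05,-0.25,-0.058,0,0,0,-45,0.05,-0.3,-0.07,0,0,0,-54,0.05,-0.35,-0.082,0,0,0,-63,0.05,-0.402,-0.094,0,0,0,-69.7,0.05,-0.402,-0.094,0,0,0,-69.7,0.05,-0.402,-0.094,0,0,0,-69.7,0.05]
}}

```text
time: 16.73
tool_pos: [0.6385, -0.014, 0.1413]
ee_rot: [3.141, -0.003, 3.101]
wrist_force: [-0.4, 0.5, -1.9]
width: 0.0657
finger_force: 30.0
```

```bash
python3 - <<'E'
from h import *
delta(pw(-.006,-.025,.032),Rt(PY)); print(robot.get_obs()['tool_pos'])
E
```

```text
d [-0.0045  0.0012  0.1092] rv [ 0.05 -0.18 -0.05]
[ 0.63854369 -0.0140266   0.1412578 ]
```

Request:
{"method": "servo_tool", "body": {
  "commands": [-0.003,0,0.05,0,0,0,0.05,-0.003,0,0.09,0,0,0,0.05,-0.003,0,0.104,0,0,0,0.05,-0.003,0,0.108,0,0,0,0.05,-0.003,0,0.109,0,0,0,0.05,-0.003,0,0.109,0,0,0,0.05]
}}

```text
time: 17.48
tool_pos: [0.6437, -0.0144, 0.0365]
ee_rot: [-3.141, 0.004, 3.102]
wrist_force: [0.0, -0.2, -0.9]
width: 0.0658
finger_force: 30.0
```

Request:
{"method": "servo_tool", "body": {
  "commands": [0,0,0,0,0,0,0.078,0,0,0,0,0,0,0.078,0,0,0,0,0,0,0.078,0,0,-0.04,0,0,0,0.078,0,0,-0.1,0,0,0,0.04,0,0,-0.14,0,0,0,0.04,-0.045,0,-0.2,0,0,0,0.04,-0.045,0,-0.23,0,0,0,0.04,-0.045,0,-0.23,0,0,0,0.04]
}}

```text
time: 18.6
tool_pos: [0.6893, -0.0165, 0.269]
ee_rot: [-3.141, 0.009, 3.102]
wrist_force: [-0.1, -0.7, 0.7]
width: 0.0399
finger_force: 0.0
```

```bash
python3 - <<'E'
from h import *
s=wsnap('w6'); print(robot.get_obs()['tool_pos'])
hsv=cv2.cvtColor(s['img'],cv2.COLOR_BGR2HSV)
q=np.load('press.npy')
for a,b in ((5,18),(20,36)):
  m=((hsv[...,0]>=a)&(hsv[...,0]<=b)&(hsv[...,1]>150)).astype(np.uint8); m[280:]=0
  m=cv2.morphologyEx(m,cv2.MORPH_CLOSE,np.ones((9,9)))
  for c in cv2.findContours(m,0,1)[0]:
    if cv2.contourArea(c)>600:
      r=cv2.minAreaRect((np.array([ray(s,p[0],.06)[:2]-q[:2] for p in c])*1000).astype(np.float32)); P=np.array(r[0])
      cc,n=np.cos(q[2]),np.sin(q[2]); print(cv2.boundingRect(c),r[1:], 'press',cc*P[0]+n*P[1],-n*P[0]+cc*P[1])
delta(pw(-.085,-.153,.06),Rt(PY-.1))
E
```

```text
[ 0.68812306 -0.01634152  0.26599051]
(386, 144, 66, 45) ((63.408756256103516, 43.87841033935547), 87.04144287109375) press -2.5682455339445034 71.50094246447412
(290, 145, 64, 44) ((63.605525970458984, 43.06812286376953), 87.70600891113281) press -2.2656057025370133 -26.52955445883815
d [ 0.1252 -0.1263  0.2056] rv [-0.01  0.21  5.74]
```

View pics/w6.png

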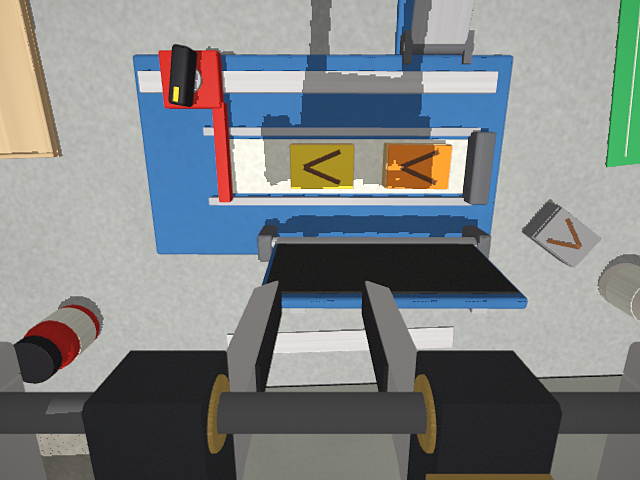

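Request:
{"method": "servo_tool", "body": {
  "commands": [0.04,-0.042,0.02,0,0,4,0.04,0.08,-0.085,0.06,0,0,8.6,0.04,0.125,-0.126,0.11,0,0,8.6,0.04,0.125,-0.126,0.15,0,0,8.6,0.04,0.125,-0.126,0.17,0,0,8.6,0.04,0.125,-0.126,0.17,0,0,8.6,0.04]
}}

```text
time: 19.4
tool_pos: [0.5538, -0.1363, 0.0898]
ee_rot: [3.14, -0.009, 2.951]
wrist_force: [-0.4, -0.5, 0.8]
width: 0.0399
finger_force: 0.0
```

```bash
python3 - <<'E'
from h import *
delta(pw(-.085,-.153,.0525),Rt(PY-.15))
E
```

```text
d [-0.0055 -0.0005  0.0372] rv [ 0.07 -0.5  -0.03]
```

Request:
{"method": "servo_tool", "body": {
  "commands": [-0.003,0,0.02,0,0,0,0.04,-0.003,0,0.035,0,0,0,0.04,-0.003,0,0.037,0,0,0,0.04,-0.003,0,0.037,0,0,0,0.01,-0.003,0,0.037,0,0,0,0.01,-0.003,0,0.037,0,0,0,0.01,-0.003,0,0.037,0,0,0,0.01]
}}

```text
time: 20.27
tool_pos: [0.5609, -0.1381, 0.0583]
ee_rot: [-3.141, 0.002, 2.952]
wrist_force: [-0.4, -0.6, 1.7]
width: 0.0158
finger_force: 29.8
```

Request:
{"method": "servo_tool", "body": {
  "commands": [0.0015,0.01,0,0,0,0,0.01,0.0037,0.025,0,0,0,0,0.01,0.006,0.04,0,0,0,0,0.01,0.0083,0.055,0,0,0,0,0.01,0.0105,0.07,0,0,0,0,0.01,0.0128,0.085,0,0,0,0,0.01,0.0145,0.097,0,0,0,0,0.01,0.0157,0.105,0,0,0,0,0.01,0.0168,0.112,0,0,0,0,0.01,0.0168,0.112,0,0,0,0,0.01]
}}

```text
time: 21.52
tool_pos: [0.5656, -0.0228, 0.0582]
ee_rot: [3.141, 0.002, 2.954]
wrist_force: [-0.2, -0.3, 6.5]
width: 0.0157
finger_force: 29.8
```

Request:
{"method": "servo_tool", "body": {
  "commands": [0.0007,0.005,0,0,0,0,0.01,0.001,0.007,0,0,0,0,0.01,0.001,0.007,0,0,0,0,0.01]
}}

```text
time: 21.9
tool_pos: [0.5658, -0.0181, 0.0582]
ee_rot: [-3.139, 0.002, 2.953]
wrist_force: [-0.7, -5.7, 6.4]
width: 0.0154
finger_force: 29.8
```

Request:
{"method": "servo_tool", "body": {
  "commands": [0.0004,0.003,0,0,0,0,0.01,0.0004,0.003,0,0,0,0,0.01]
}}

```text
time: 22.15
tool_pos: [0.5658, -0.018, 0.0582]
ee_rot: [-3.133, 0.003, 2.952]
wrist_force: [-1.1, -11.8, 4.5]
width: 0.0159
finger_force: 29.8
```

Request:
{"method": "servo_tool", "body": {
  "commands": [0,0,0,0,0,9,0.01,0,0,0,0,0,18,0.01,0,0,0,0,0,27,0.01,0,0,0,0,0,36,0.01,0,0,0,0,0,45,0.01,0,0,0,0,0,54,0.01,0,0,0,0,0,62,0.01,0,0,0,0,0,66,0.01,0,0,0,0,0,66,0.01]
}}

```text
time: 23.28
tool_pos: [0.5633, -0.0205, 0.0583]
ee_rot: [-3.134, 0.012, 1.8]
wrist_force: [-7.4, -16.0, 8.9]
width: 0.0159
finger_force: 30.0
```

```bash
python3 - <<'E'
from h import *
o=robot.get_obs(); print(o['ee_rot'],o['wrist_torque'],o['wrist_force'],PY-o['ee_rot'][2])
E
```

```text
[-3.13412503  0.01169703  1.79961894] [-3.05606193  1.19241602  0.26517516] [ -7.36432452 -16.02833436   8.85469039] 1.3023737139703195
```

Request:
{"method": "servo_tool", "body": {
  "commands": [0,0,0,0,0,0,0.035,0,0,0,0,0,0,0.035,0,0,-0.04,0,0,0,0.035,0,0,-0.1,0,0,0,0.035,0,0,-0.15,0,0,0,0.035,0,0,-0.2,0,0,0,0.02,0,0,-0.2,0,0,0,0.0]
}}

```text
time: 24.15
tool_pos: [0.5676, -0.0132, 0.2626]
ee_rot: [3.132, 0.002, 1.802]
wrist_force: [-0.5, 1.1, 0.4]
width: 0.0184
finger_force: 0.0
```

```bash
cat >> h.py <<'E'
def press_blocks(s,z=.06,rows=(0,480)):
  hsv=cv2.cvtColor(s['img'],cv2.COLOR_BGR2HSV); q=np.load('press.npy')
  for n,a,b in (('b',5,18),('c',20,36)):
    m=((hsv[...,0]>=a)&(hsv[...,0]<=b)&(hsv[...,1]>150)).astype(np.uint8); m[:rows[0]]=0; m[rows[1]:]=0
    m=cv2.morphologyEx(m,cv2.MORPH_CLOSE,np.ones((9,9)))
    for c in cv2.findContours(m,0,1)[0]:
      if cv2.contourArea(c)>250:
        r=cv2.minAreaRect((np.array([ray(s,p[0],z)[:2]-q[:2] for p in c])*1000).astype(np.float32)); P=np.array(r[0])
        cc,t=np.cos(q[2]),np.sin(q[2]); print(n,cv2.boundingRect(c),np.round(r[1],1),round(r[2],1),'press',(cc*P[0]+t*P[1]).round(1),(-t*P[0]+cc*P[1]).round(1),'world',(P+q[:2]*1000).round(1))
E
python3 - <<'E'
from h import *
delta([.70,.02,.25],Rt(PY))
E
```

```text
d [0.002  0.1363 0.0139] rv [  0.38   0.47 -74.47]
```

Request:
{"method": "servo_tool", "body": {
  "commands": [0,0.03,0,0,0,-10,0,0,0.06,0,0,0,-20,0,0,0.09,0,0,0,-30,0,0,0.12,0,0,0,-40,0,0.002,0.136,0,0,0,-50,0,0.002,0.136,0,0,0,-60,0,0.002,0.136,0,0,0,-70,0,0.002,0.136,0,0,0,-74.5,0,0.002,0.136,0,0,0,-74.5,0]
}}

```text
time: 25.28
tool_pos: [0.697, 0.0195, 0.2548]
ee_rot: [3.141, -0.004, 3.101]
wrist_force: [0.4, 0.5, -0.2]
width: 0.0004
finger_force: 0.0
```

```bash
python3 - <<'E'
from h import *
s=wsnap('w7'); press_blocks(s,rows=(0,280))
delta(pw(-.198,.09,.0),Rt(PY))
E
```

```text
b (376, 153, 67, 46) [64.1 44. ] 87.6 press 9.3 95.7 world [662.8 107.1]
c (310, 141, 74, 46) [72.2 43.3] 87.6 press -2.5 34.7 world [648.6  46.7]
d [0.2444 0.0801 0.2561] rv [ 0.03 -0.18 -0.1 ]
```

View pics/w7.png

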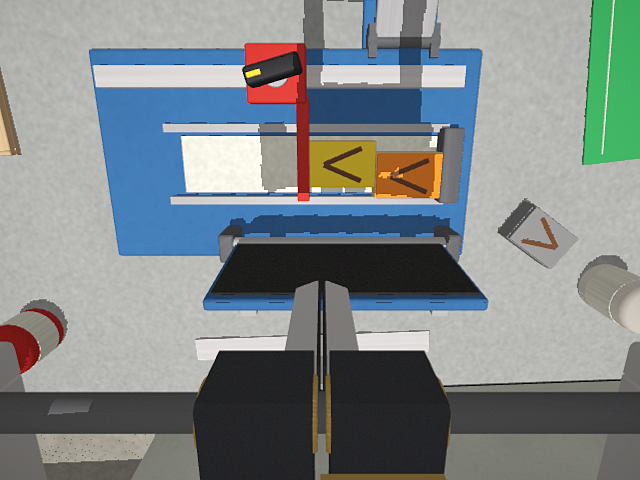

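Request:
{"method": "servo_tool", "body": {
  "commands": [0.05,0.016,0,0,0,0,0,0.1,0.032,0,0,0,0,0,0.15,0.05,0,0,0,0,0,0.2,0.065,0.04,0,0,0,0,0.244,0.08,0.1,0,0,0,0,0.244,0.08,0.15,0,0,0,0,0.244,0.08,0.175,0,0,0,0,0.244,0.08,0.175,0,0,0,0]
}}

```text
time: 26.32
tool_pos: [0.4543, 0.1084, 0.0794]
ee_rot: [-3.141, -0.006, 3.1]
wrist_force: [-0.4, -0.2, 0.4]
width: 0.0002
finger_force: 0.0
```

```bash
python3 - <<'E'
from h import *
delta(pw(-.198,.09,.0515),Rt(PY))
E
```

```text
d [-0.0013  0.0013  0.0279] rv [-0.04 -0.37 -0.11]
```

Press in stages.

Request:
{"method": "servo_tool", "body": {
  "commands": [0,0,0.02,0,0,0,0,0,0,0.028,0,0,0,0,0,0,0.034,0,0,0,0,0,0,0.04,0,0,0,0,0,0,0.046,0,0,0,0,0,0,0.05,0,0,0,0,0,0,0.05,0,0,0,0]
}}

```text
time: 27.2
tool_pos: [0.4571, 0.1086, 0.0345]
ee_rot: [3.141, -0.0, 3.1]
wrist_force: [-4.5, 0.0, 8.1]
width: 0.0003
finger_force: 3.4
```

Request:
{"method": "servo_tool", "body": {
  "commands": [0,0,0.003,0,0,0,0,0,0,0.004,0,0,0,0,0,0,0.004,0,0,0,0]
}}

```text
time: 27.58
tool_pos: [0.4567, 0.1086, 0.0307]
ee_rot: [3.141, -0.001, 3.1]
wrist_force: [-5.2, 0.3, 8.5]
width: 0.0004
finger_force: 3.8
```

Request:
{"method": "servo_tool", "body": {
  "commands": [0,0,0.004,0,0,0,0,0,0,0.006,0,0,0,0,0,0,0.006,0,0,0,0]
}}

```text
time: 27.95
tool_pos: [0.4564, 0.1086, 0.0272]
ee_rot: [3.141, -0.002, 3.1]
wrist_force: [-12.4, -0.9, 20.6]
width: 0.0007
finger_force: 10.3
```

Request:
{"method": "servo_tool", "body": {
  "commands": [0,0,0.003,0,0,0,0,0,0,0.003,0,0,0,0,0,0,0.003,0,0,0,0]
}}

```text
time: 28.32
tool_pos: [0.4565, 0.1086, 0.0269]
ee_rot: [3.141, -0.001, 3.1]
wrist_force: [-18.3, -2.3, 34.2]
width: 0.0004
finger_force: 16.8
```

Request:
{"method": "servo_tool", "body": {
  "commands": [0,0,-0.002,0,0,0,0,0,0,-0.002,0,0,0,0,0,0,-0.002,0,0,0,0,0,0,-0.002,0,0,0,0,0,0,-0.002,0,0,0,0,0,0,-0.002,0,0,0,0,0,0,-0.002,0,0,0,0,0,0,-0.002,0,0,0,0,0,0,-0.002,0,0,0,0,0,0,-0.002,0,0,0,0]
}}

```text
time: 29.58
tool_pos: [0.4564, 0.1086, 0.0271]
ee_rot: [3.141, -0.002, 3.1]
wrist_force: [-13.3, -1.2, 25.4]
width: 0.0002
finger_force: 12.4
```

```bash
python3 - <<'E'
from h import *
o=robot.get_obs(); print(o['tool_pos'],o['wrist_force'])
s=save('top','t3'); cv2.imwrite('pics/t3c.png',cv2.resize(s['img'][130:300,230:447],None,fx=2.5,fy=2.5))
E
```

```text
[0.45638908 0.10861841 0.02706918] [-13.29708362  -1.20564318  25.41111925]
```

View pics/t3c.png

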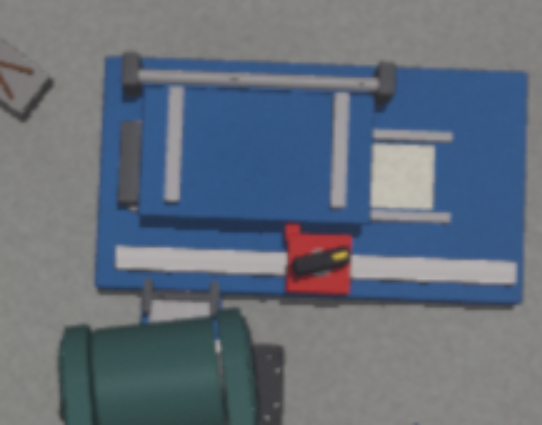

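Request:
{"method": "servo_tool", "body": {
  "commands": [0,0,-0.01,0,0,0,0,0,0,-0.022,0,0,0,0,0,0,-0.04,0,0,0,0,0,0,-0.09,0,0,0,0.035,0,0,-0.12,0,0,0,0.035,0,0,-0.12,0,0,0,0.035]
}}

```text
time: 30.38
tool_pos: [0.4594, 0.1085, 0.1448]
ee_rot: [3.141, 0.007, 3.1]
wrist_force: [-1.4, 0.0, 0.5]
width: 0.0273
finger_force: 0.0
```

```bash
python3 - <<'E'
from h import *
print(pw(-.085,-.0325,.055)); delta([.564,-.0185,.0555],Rt(PY-1.29))
E
```

```text
[ 0.56353693 -0.01725725  0.055     ]
d [-0.1092 -0.1227  0.0899] rv [ 0.31  0.31 73.81]
```

Request:
{"method": "servo_tool", "body": {
  "commands": [-0.02,-0.025,0,0,0,10,0.035,-0.04,-0.045,0,0,0,20,0.035,-0.055,-0.062,0,0,0,30,0.035,-0.07,-0.08,0,0,0,40,0.035,-0.085,-0.095,0,0,0,50,0.035,-0.1,-0.112,0,0,0,60,0.035,-0.109,-0.1225,0,0,0,70,0.035,-0.109,-0.1225,0.02,0,0,73.8,0.035,-0.109,-0.1225,0.05,0,0,73.8,0.035,-0.109,-0.1225,0.05,0,0,73.8,0.035]
}}

```text
time: 31.62
tool_pos: [0.5577, -0.0183, 0.0866]
ee_rot: [-3.133, -0.003, 1.812]
wrist_force: [0.1, 0.7, 1.3]
width: 0.0351
finger_force: 0.0
```

```bash
python3 - <<'E'
from h import *
delta([.564,-.0185,.0555],Rt(PY-1.29))
E
```

```text
d [-0.0018  0.0063  0.031 ] rv [-0.5  -0.19  0.01]
```

Request:
{"method": "servo_tool", "body": {
  "commands": [0,0.004,0.015,0,0,0,0.035,0,0.004,0.03,0,0,0,0.035,0,0.004,0.031,0,0,0,0.035,0,0.004,0.031,0,0,0,0.035,0,0.004,0.031,0,0,0,0.01,0,0.004,0.031,0,0,0,0.01,0,0.004,0.031,0,0,0,0.01]
}}

```text
time: 32.5
tool_pos: [0.5628, -0.0183, 0.061]
ee_rot: [-3.137, 0.0, 1.812]
wrist_force: [-6.9, -1.0, 4.9]
width: 0.0155
finger_force: 30.0
```

Request:
{"method": "servo_tool", "body": {
  "commands": [0,0,0,0,0,-9,0.01,0,0,0,0,0,-18,0.01,0,0,0,0,0,-27,0.01,0,0,0,0,0,-36,0.01,0,0,0,0,0,-45,0.01,0,0,0,0,0,-54,0.01,0,0,0,0,0,-63,0.01,0,0,0,0,0,-70,0.01,0,0,0,0,0,-73,0.01,0,0,0,0,0,-73,0.01]
}}

```text
time: 33.75
tool_pos: [0.5635, -0.0176, 0.0609]
ee_rot: [-3.141, -0.003, 3.086]
wrist_force: [-4.9, 1.3, 4.9]
width: 0.0158
finger_force: 30.0
```

```bash
python3 - <<'E'
from h import *
o=robot.get_obs(); print(PY-o['ee_rot'][2],o['wrist_torque'],o['wrist_force'],o['tool_pos'])
delta(pw(-.085,-.18,o['tool_pos'][2]))
print(pw(-.085,-.18,0))
E
```

```text
0.01611487847298454 [ 0.08685893  0.87319545 -0.03077342] [-4.86559717  1.27173408  4.88808938] [ 0.56346755 -0.01755944  0.06093809]
d [-0.0024 -0.1472  0.    ] rv [0. 0. 0.]
[ 0.55770111 -0.16464176  0.        ]
```

Request:
{"method": "servo_tool", "body": {
  "commands": [0,-0.01,0,0,0,0,0.01,0,-0.03,0,0,0,0,0.01,-0.001,-0.05,0,0,0,0,0.01,-0.001,-0.07,0,0,0,0,0.01,-0.001,-0.09,0,0,0,0,0.01,-0.002,-0.11,0,0,0,0,0.01,-0.002,-0.13,0,0,0,0,0.01,-0.002,-0.142,0,0,0,0,0.01,-0.002,-0.147,0,0,0,0,0.01,-0.002,-0.147,0,0,0,0,0.01]
}}

```text
time: 35.0
tool_pos: [0.5574, -0.1654, 0.0609]
ee_rot: [-3.14, -0.002, 3.085]
wrist_force: [-4.8, -0.5, 3.8]
width: 0.0156
finger_force: 30.0
```

Request:
{"method": "servo_tool", "body": {
  "commands": [0,0,0,0,0,1,0.01,0,0,0,0,0,0,0.035,0,0,0,0,0,0,0.035,0,0,-0.04,0,0,0,0.035,0,0,-0.1,0,0,0,0.035,0,0,-0.15,0,0,0,0.035,0,0,-0.2,0,0,0,0.035,0,0,-0.2,0,0,0,0.02]
}}

```text
time: 36.0
tool_pos: [0.5611, -0.1652, 0.2665]
ee_rot: [-3.138, 0.011, 3.087]
wrist_force: [-0.4, -0.6, 0.5]
width: 0.0283
finger_force: 0.0
```

```bash
python3 - <<'E'
from h import *
delta([.70,.0,.26],Rt(PY))
E
```

```text
d [-0.1296  0.1726  0.0073] rv [-0.21  0.65 -0.88]
```

Request:
{"method": "servo_tool", "body": {
  "commands": [-0.03,0.045,0,0,0,0,0.0,-0.065,0.09,0,0,0,0,0.0,-0.1,0.135,0,0,0,0,0.0,-0.13,0.172,0,0,0,-0.9,0.0,-0.13,0.172,0,0,0,-0.9,0.0,-0.13,0.172,0,0,0,-0.9,0.0]
}}

```text
time: 36.75
tool_pos: [0.6975, -0.0003, 0.2588]
ee_rot: [-3.141, -0.002, 3.102]
wrist_force: [-0.3, 0.2, 0.3]
width: 0.0006
finger_force: 0.0
```

```bash
python3 - <<'E'
from h import *
s=wsnap('w8'); press_blocks(s,rows=(0,280)); print(robot.get_obs()['tool_pos'])
E
```

```text
b (395, 151, 67, 46) [64.6 43.9] 86.7 press 8.9 95.6 world [662.4 107. ]
c (330, 140, 66, 45) [63.7 42.7] 87.7 press -2.2 30.1 world [648.8  42.1]
[ 0.69734563 -0.00085845  0.25978612]
```

View pics/w8.png

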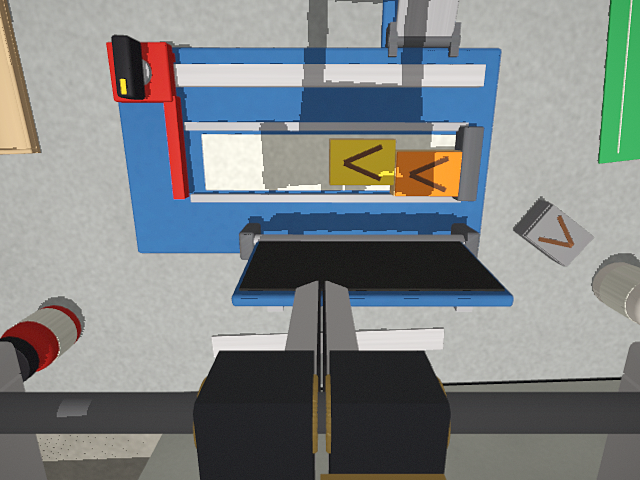

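```bash
python3 - <<'E'
from h import *
delta(pw(-.0245,.030,.0315),Rt(PY))
E
```

```text
d [0.0723 0.0409 0.2283] rv [-0.03 -0.07 -0.05]
```

Request:
{"method": "servo_tool", "body": {
  "commands": [0.04,0.02,0,0,0,0,0.08,0.072,0.041,0.04,0,0,0,0.08,0.072,0.041,0.09,0,0,0,0.08,0.072,0.041,0.13,0,0,0,0.08,0.072,0.041,0.16,0,0,0,0.08,0.072,0.041,0.16,0,0,0,0.08]
}}

```text
time: 37.55
tool_pos: [0.6249, 0.0425, 0.0978]
ee_rot: [-3.141, -0.006, 3.1]
wrist_force: [-0.8, 0.5, 0.1]
width: 0.0568
finger_force: 0.0
```

```bash
python3 - <<'E'
from h import *
delta(pw(-.0245,.030,.0315),Rt(PY))
E
```

```text
d [-0.002   0.0004  0.0663] rv [-0.02 -0.33 -0.11]
```

Request:
{"method": "servo_tool", "body": {
  "commands": [0,0,0.02,0,0,0,0.08,0,0,0.025,0,0,0,0.08,0,0,0.04,0,0,0,0.08,0,0,0.058,0,0,0,0.08,0,0,0.066,0,0,0,0.08,0,0,0.066,0,0,0,0.08]
}}

```text
time: 38.3
tool_pos: [0.6268, 0.0439, 0.0328]
ee_rot: [-3.141, -0.002, 3.102]
wrist_force: [-0.4, 0.2, -0.3]
width: 0.0799
finger_force: 0.0
```

Request:
{"method": "servo_tool", "body": {
  "commands": [0,0,0,0,0,0,0.05,0,0,0,0,0,0,0.05,0,0,0,0,0,0,0.05]
}}

```text
time: 38.67
tool_pos: [0.627, 0.0429, 0.034]
ee_rot: [-3.14, -0.001, 3.102]
wrist_force: [-2.9, -3.1, -0.3]
width: 0.0656
finger_force: 31.3
```

Gripped. Drag along −y 40 mm, release, re-centre, re-grip.

Request:
{"method": "servo_tool", "body": {
  "commands": [0,-0.012,0,0,0,0,0.05,0,-0.028,0,0,0,0,0.05,0,-0.045,0,0,0,0,0.05,0,-0.045,0,0,0,0,0.05,0,-0.045,0,0,0,0,0.08,0,-0.045,0,0,0,0,0.08,-0.01,-0.045,0,0,0,0,0.08,-0.022,-0.045,0,0,0,0,0.08,-0.022,-0.045,0,0,0,0,0.08]
}}

```text
time: 39.8
tool_pos: [0.649, -0.0019, 0.0342]
ee_rot: [-3.141, 0.001, 3.102]
wrist_force: [-0.1, -0.1, -0.9]
width: 0.0801
finger_force: 0.0
```

Request:
{"method": "servo_tool", "body": {
  "commands": [0,0,0,0,0,0,0.05,0,0,0,0,0,0,0.05,0,0,0,0,0,0,0.05,0,0,-0.03,0,0,0,0.05,0,0,-0.09,0,0,0,0.05,0,0,-0.12,0,0,0,0.05,0,0,-0.12,0,0,0,0.05]
}}

```text
time: 40.67
tool_pos: [0.6495, -0.0021, 0.1581]
ee_rot: [-3.141, 0.007, 3.102]
wrist_force: [0.6, -1.2, -2.7]
width: 0.0656
finger_force: 30.0
```

```bash
python3 - <<'E'
from h import *
# tray: long axis near world x; closing along tray x -> yaw ~ pi/2
delta([.552,-.3665,.12],Rt(np.pi/2+.01))
E
```

```text
d [ 0.0834 -0.368   0.0376] rv [ 0.29  0.34 87.17]
```

Request:
{"method": "servo_tool", "body": {
  "commands": [0.01,-0.04,0,0,0,10,0.05,0.02,-0.08,0,0,0,20,0.05,0.03,-0.12,0,0,0,30,0.05,0.04,-0.16,0,0,0,40,0.05,0.05,-0.21,0,0,0,50,0.05,0.06,-0.26,0,0,0,60,0.05,0.07,-0.31,0,0,0,70,0.05,0.08,-0.35,0.02,0,0,80,0.05,0.083,-0.368,0.038,0,0,88.3,0.05,0.083,-0.368,0.038,0,0,88.3,0.05]
}}

```text
time: 41.92
tool_pos: [0.5475, -0.3659, 0.1107]
ee_rot: [-3.134, -0.006, 1.56]
wrist_force: [0.7, 1.1, -1.6]
width: 0.0658
finger_force: 30.0
```

```bash
python3 - <<'E'
from h import *
delta([.552,-.3665,.0095],Rt(np.pi/2-.01)); print(robot.get_obs()['width'])
E
```

```text
d [-0.0011  0.0053  0.1012] rv [-0.43 -0.34 -0.04]
0.06581894560266674
```

Request:
{"method": "servo_tool", "body": {
  "commands": [0,0.002,0.04,0,0,0,0.05,0,0.002,0.08,0,0,0,0.05,0,0.002,0.093,0,0,0,0.05,0,0.002,0.099,0,0,0,0.05,0,0.002,0.1,0,0,0,0.05,0,0.002,0.1,0,0,0,0.05]
}}

```text
time: 42.68
tool_pos: [0.5534, -0.3671, 0.0184]
ee_rot: [3.139, 0.002, 1.561]
wrist_force: [-0.1, 1.3, -1.8]
width: 0.0655
finger_force: 30.0
```

Request:
{"method": "servo_tool", "body": {
  "commands": [0,0,0,0,0,0,0.076,0,0,0,0,0,0,0.076,0,0,0,0,0,0,0.076,0,0,-0.05,0,0,0,0.076,0,0,-0.11,0,0,0,0.06,0,0,-0.17,0,0,0,0.03,0,0,-0.22,0,0,0,0.0,0,0,-0.22,0,0,0,0.0]
}}

```text
time: 43.68
tool_pos: [0.5542, -0.3679, 0.2438]
ee_rot: [3.132, 0.008, 1.561]
wrist_force: [0.4, -0.3, -0.0]
width: 0.0397
finger_force: 0.0
```

```bash
python3 - <<'E'
from h import *
delta([.7,-.0,.26],Rt(PY))
E
```

```text
d [ 0.3691  0.1424 -0.0177] rv [  0.11   0.8  -88.29]
```

Request:
{"method": "servo_tool", "body": {
  "commands": [0.04,0.015,-0.015,0,0,-10,0,0.08,0.03,-0.015,0,0,-20,0,0.12,0.046,-0.015,0,0,-30,0,0.16,0.062,-0.015,0,0,-40,0,0.2,0.078,-0.015,0,0,-50,0,0.25,0.096,-0.015,0,0,-60,0,0.3,0.116,-0.015,0,0,-70,0,0.34,0.131,-0.015,0,0,-80,0,0.369,0.142,-0.015,0,0,-88.3,0,0.369,0.142,-0.015,0,0,-88.3,0]
}}

```text
time: 44.92
tool_pos: [0.6979, 0.0035, 0.2487]
ee_rot: [3.141, -0.004, 3.105]
wrist_force: [-0.5, 0.8, 0.6]
width: 0.0006
finger_force: 0.0
```

```bash
python3 - <<'E'
from h import *
s=wsnap('w9'); press_blocks(s,rows=(0,280)); print(robot.get_obs()['tool_pos'])
delta(pw(.009,.097,.05),Rt(PY))
t=snapshot('top'); cv2.imwrite('pics/t4.png',t['img'])
cv2.imwrite('pics/m9.png',np.vstack([s['img'][:280],t['img'][130:340]]))
E
```

```text
b (389, 145, 69, 53) [44.4 64.5] 4.8 press 6.1 92.4 world [659.5 104. ]
[0.69759061 0.00176468 0.24926258]
d [0.0386 0.1053 0.1993] rv [-0.03 -0.19 -0.01]
```

View pics/m9.png

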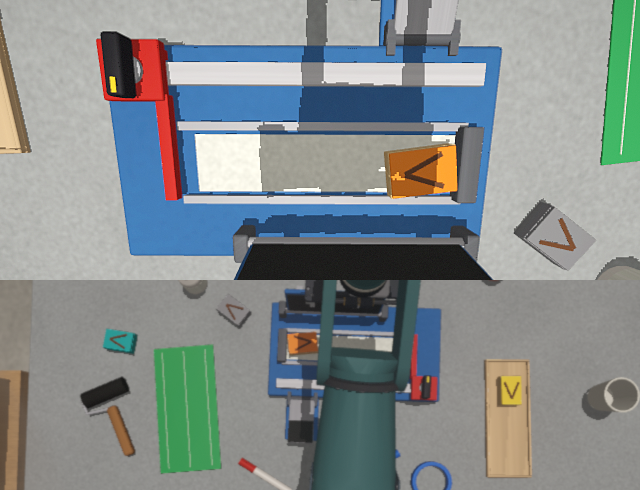

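```bash
python3 - <<'E'
from h import *
delta(pw(.006,.094,.055),Rt(PY))
E
```

```text
d [0.0418 0.1034 0.1949] rv [-0.04 -0.14 -0.09]
```

Request:
{"method": "servo_tool", "body": {
  "commands": [0.02,0.05,0.02,0,0,0,0,0.042,0.103,0.06,0,0,0,0,0.042,0.103,0.12,0,0,0,0,0.042,0.103,0.17,0,0,0,0,0.042,0.103,0.188,0,0,0,0,0.042,0.103,0.195,0,0,0,0,0.042,0.103,0.195,0,0,0,0,0.042,0.103,0.195,0,0,0,0]
}}

```text
time: 46.02
tool_pos: [0.6619, 0.1055, 0.0593]
ee_rot: [3.141, 0.005, 3.102]
wrist_force: [-0.4, -0.5, -0.9]
width: 0.0003
finger_force: 0.0
```

Request:
{"method": "servo_tool", "body": {
  "commands": [0,0,0.005,0,0,0,0,0,0,0.009,0,0,0,0,0,0,0.011,0,0,0,0,0,0,0.011,0,0,0,0]
}}

```text
time: 46.52
tool_pos: [0.6603, 0.1058, 0.0472]
ee_rot: [-3.142, 0.001, 3.102]
wrist_force: [-2.3, -0.4, 6.1]
width: 0.0004
finger_force: 3.0
```

Contact with ~6 N. Add a touch and drag.

Request:
{"method": "servo_tool", "body": {
  "commands": [0,0,0.001,0,0,0,0,0.001,-0.006,0.001,0,0,0,0,0.002,-0.014,0.001,0,0,0,0,0.003,-0.022,0.001,0,0,0,0,0.004,-0.03,0.001,0,0,0,0,0.005,-0.038,0.001,0,0,0,0,0.005,-0.038,0.001,0,0,0,0]
}}

```text
time: 47.4
tool_pos: [0.6551, 0.0675, 0.0462]
ee_rot: [-3.141, 0.004, 3.102]
wrist_force: [0.5, -1.3, 7.9]
width: 0.0004
finger_force: 4.0
```

Request:
{"method": "servo_tool", "body": {
  "commands": [0,0,-0.05,0,0,0,0,0,-0.05,-0.1,0,0,0,0,0,-0.1,-0.15,0,0,0,0,-0.04,-0.1,-0.2,0,0,0,0,-0.04,-0.1,-0.2,0,0,0,0,-0.04,-0.1,-0.2,0,0,0,0]
}}

```text
time: 48.15
tool_pos: [0.6901, -0.0338, 0.2439]
ee_rot: [-3.142, -0.0, 3.102]
wrist_force: [0.2, 0.1, 0.2]
width: 0.0003
finger_force: 0.0
```

```bash
python3 - <<'E'
from h import *
s=wsnap('w10'); press_blocks(s,rows=(0,280)); print(robot.get_obs()['tool_pos'])
E
```

```text
b (423, 151, 74, 53) [44.5 70.5] 4.4 press 6.5 88.6 world [659.8 100.2]
[ 0.68929831 -0.03339635  0.24262998]
```

```bash
python3 - <<'E'
from h import *
Rg=Rt(PY-np.pi/2)*R.from_rotvec([-5,0,0],degrees=True)
print(Rg.as_matrix().round(3).tolist())
delta(pw(-.006,.091,.14),Rg)
E
```

```text
[[0.04, 0.995, 0.087], [0.999, -0.039, -0.003], [0.0, 0.087, -0.996]]
d [0.047  0.1346 0.1028] rv [-4.04 -4.06 89.94]
```

Request:
{"method": "servo_tool", "body": {
  "commands": [0.01,0.02,0,0,0,10,0.06,0.02,0.05,0,0,0,20,0.088,0.03,0.08,0.02,0,0,30,0.088,0.04,0.11,0.05,0,0,40,0.088,0.047,0.1346,0.08,0,0,50,0.088,0.047,0.1346,0.1,0,0,60,0.088,0.047,0.1346,0.1,0,0,70,0.088,0.047,0.1346,0.1,0,0,80,0.088,0.047,0.1346,0.1,0,0,90,0.088,0.047,0.1346,0.1,0,0,90,0.088]
}}

```text
time: 49.45
tool_pos: [0.6463, 0.1032, 0.1422]
ee_rot: [-3.138, 0.001, 1.534]
wrist_force: [-0.8, -0.2, -0.2]
width: 0.0882
finger_force: 0.0
```

```bash
python3 - <<'E'
from h import *
Rg=Rt(PY-np.pi/2)*R.from_rotvec([-5,0,0],degrees=True)
delta(pw(-.006,.091,.035),Rg); print(robot.get_obs()['tool_pos'])
E
```

```text
d [-1.000e-04  1.500e-03  1.072e-01] rv [-5.23  0.02  0.17]
[0.64627724 0.10323021 0.14219831]
```

Request:
{"method": "servo_tool", "body": {
  "commands": [0,0.0015,0,-5.2,0,0,0.088,0,0.0015,0.03,-5.2,0,0,0.088,0,0.0015,0.06,-5.2,0,0,0.088,0,0.0015,0.085,-5.2,0,0,0.088,0,0.0015,0.1,-5.2,0,0,0.088,0,0.0015,0.107,-5.2,0,0,0.088,0,0.0015,0.107,-5.2,0,0,0.088]
}}

```text
time: 50.32
tool_pos: [0.6494, 0.1028, 0.0373]
ee_rot: [3.051, 0.0, 1.532]
wrist_force: [-0.1, 0.8, 0.6]
width: 0.0881
finger_force: 0.0
```

Request:
{"method": "servo_tool", "body": {
  "commands": [0,0,0,0,0,0,0.03,0,0,0,0,0,0,0.03,0,0,0,0,0,0,0.03,0,0,0,0,0,0,0.03,0,0,0,0,0,0,0.03]
}}

```text
time: 50.95
tool_pos: [0.6514, 0.1026, 0.0392]
ee_rot: [3.046, -0.0, 1.531]
wrist_force: [4.1, -1.1, 4.6]
width: 0.0458
finger_force: 29.5
```

Request:
{"method": "servo_tool", "body": {
  "commands": [0,0,-0.01,0,0,0,0.03,0,0,-0.03,0,0,0,0.03,0,0,-0.07,0,0,0,0.03,0,0,-0.12,0,0,0,0.03,0,0,-0.14,0,0,0,0.03,0,0,-0.14,5.2,0,0,0.03,0,0,-0.14,5.2,0,0,0.03]
}}

```text
time: 51.82
tool_pos: [0.6369, 0.1031, 0.175]
ee_rot: [-3.139, 0.0, 1.531]
wrist_force: [0.1, 0.6, -1.9]
width: 0.0458
finger_force: 29.6
```

```bash
python3 - <<'E'
from h import *
print(robot.get_obs()['width'])
delta([.432,-.366,.12],Rt(np.pi-.01))
E
```

```text
0.04580190891990845
d [-0.4768 -0.186   0.0557] rv [-1.30e-01 -9.00e-02 -9.17e+01]
```

Request:
{"method": "servo_tool", "body": {
  "commands": [-0.05,-0.02,0,0,0,9,0.03,-0.1,-0.04,0,0,0,18,0.03,-0.15,-0.06,0,0,0,27,0.03,-0.2,-0.08,0,0,0,36,0.03,-0.25,-0.098,0,0,0,45,0.03,-0.3,-0.117,0,0,0,54,0.03,-0.35,-0.137,0,0,0,63,0.03,-0.4,-0.156,0.02,0,0,72,0.03,-0.45,-0.175,0.04,0,0,81,0.03,-0.477,-0.186,0.055,0,0,88.3,0.03]
}}

```text
time: 53.08
tool_pos: [0.4296, -0.3671, 0.1193]
ee_rot: [-3.14, 0.002, -0.016]
wrist_force: [0.7, -0.1, -1.5]
width: 0.0459
finger_force: 29.6
```

Request:
{"method": "servo_tool", "body": {
  "commands": [0,0,0,0,0,0,0.03,0,0,0,0,0,0,0.03,0,0,0,0,0,0,0.03]
}}

```text
time: 53.45
tool_pos: [0.433, -0.3651, 0.1226]
ee_rot: [3.141, -0.001, -0.007]
wrist_force: [0.2, 0.2, -2.5]
width: 0.0461
finger_force: 29.6
```

```bash
python3 - <<'E'
from h import *
print(robot.get_obs()['width'])
delta([.432,-.366,.016],Rt(-.01))
s=snapshot('top'); print(spotter.trace('tray',s)[0]['box'])
E
```

```text
0.0460813532426556
d [-0.0011  0.0009  0.1066] rv [ 0.05 -0.07  0.16]
[483.6, 208.9, 47.1, 116.2]
```

Request:
{"method": "servo_tool", "body": {
  "commands": [0,0,0.04,0,0,0,0.03,0,0,0.08,0,0,0,0.03,0,0,0.098,0,0,0,0.03,0,0,0.105,0,0,0,0.03,0,0,0.107,0,0,0,0.03,0,0,0.107,0,0,0,0.03,0,0,0.107,0,0,0,0.03]
}}

```text
time: 54.42
tool_pos: [0.433, -0.367, 0.0162]
ee_rot: [3.139, -0.002, -0.01]
wrist_force: [0.1, 0.2, -0.1]
width: 0.0459
finger_force: 29.6
```

Request:
{"method": "servo_tool", "body": {
  "commands": [0,0,0.001,0,0,0,0.03,0,0,0.001,0,0,0,0.03]
}}

```text
time: 54.68
tool_pos: [0.4332, -0.367, 0.016]
ee_rot: [3.139, -0.003, -0.01]
wrist_force: [-0.6, 1.4, 5.5]
width: 0.0458
finger_force: 29.6
```

Touching the floor. Release and retreat clear (toward the base, to uncover the tray).

Request:
{"method": "servo_tool", "body": {
  "commands": [0,0,0,0,0,0,0.06,0,0,0,0,0,0,0.06,0,0,0,0,0,0,0.06,0,0,-0.05,0,0,0,0.06,0,0,-0.11,0,0,0,0.06,0,0,-0.17,0,0,0,0.06,-0.05,-0.05,-0.17,0,0,0,0.06,-0.1,-0.1,-0.17,0,0,0,0.06,-0.1,-0.15,-0.17,0,0,0,0.06,-0.1,-0.15,-0.17,0,0,0,0.06]
}}

```text
time: 55.92
tool_pos: [0.3327, -0.2125, 0.1841]
ee_rot: [3.141, -0.001, -0.007]
wrist_force: [-0.0, -0.6, 0.3]
width: 0.0603
finger_force: 0.0
```

```bash
python3 - <<'E'
from h import *
s=save('top','tf'); press_blocks(s,z=.035); c=save('scene','sf'); print(robot.get_obs()['tool_pos'])
a=s['img'][130:360,230:550]; b=c['img'][130:360,150:470]
cv2.imwrite('pics/mf.png',cv2.resize(np.hstack([a,b]),None,fx=1.24,fy=1.24))
E
```

```text
b (501, 278, 22, 29) [63.6 44.3] 2.5 press -197.8 -384.2 world [ 436.9 -364.2]
b (108, 257, 26, 48) [112.6  20. ] 23.3 press -207.0 494.8 world [462.5 514.4]
c (501, 226, 20, 29) [42.8 64.3] 88.5 press -81.4 -380.8 world [ 553.4 -365.4]
[ 0.33376892 -0.21526573  0.18409383]
```

View pics/mf.png

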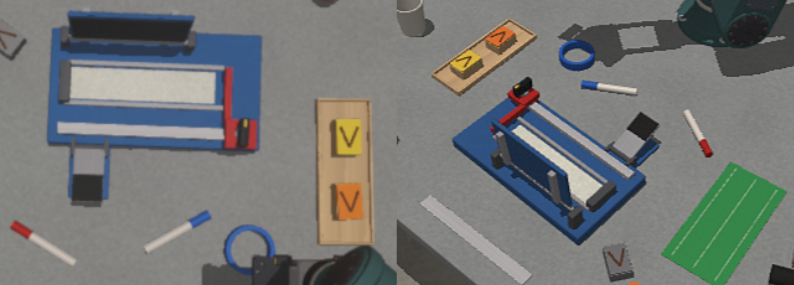

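```bash
python3 -c "
from bench import close_job; print(close_job())"
```

```text
the job is handed in; nothing more can be done
None
```

The job is handed in at about 56 s of the 210 s allowed: the orange and yellow blocks (block_a was absent) were pressed and now lie lino up in the tray, with the pedal up, knob loose, red stop home and bystanders untouched in the final pictures; `close_job` returned no verdict, so the result is unconfirmed.

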